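# Refill the tape tower and lock its twist cap again

### The job

Unlock the wooden twist cap of the tape tower (press it down, turn it anticlockwise until it stops), lift it off and stand it on the board. Put every roll of paper tape that is on the board over the post, flat on one another in any order. Then put the cap back over the cross pin, press it down, turn it clockwise until it stops and let go, so that it stays locked; leave the tin, the ribbon spool, the vial, the eraser and everything else where they are.

Things in the scene. Friction and masses are not known exactly. Their poses are not given: they have to be found in the camera images.
- tower: Wooden tape tower, fixed to the board; its place and yaw vary. Round foot 90 mm across, 14 mm thick; pedestal 40 mm across up to 45 mm; core 24 mm across up to 127 mm; steel neck 11 mm across up to 160 mm. Origin: centre of the foot's underside, z up, x along the cross pin (two dark ribs on the foot show that direction; half a turn makes no difference).
- shoulder (a point): Centre of the pedestal's top, on the post's axis, 45 mm above the board: the lowest roll rests here. Four rolls stack to 131 mm, which stays below the locked cap.
- cross_pin (a point): Centre of the steel cross pin, 6 mm thick and 26 mm long, through the neck: 152 mm above the board. Axes as the tower's: x along the pin.
- post_tip (a point): Top end of the post, slightly tapered, on its axis, 160 mm above the board.
- spring_collar (a joint): Grey collar, 24 mm across, that slides on the neck against a spring: 0 m when up (its top 148 mm above the board, just under the pin), growing as it is pressed down, 0.016 m at most; 2 N to start it, 0.5 N more for each mm. About 0.005 m with the cap locked.
- twist_cap: Loose wooden twist cap, 72 mm across at the rim, 63 mm tall, 0.10 to 0.15 kg; starts locked on the post. Origin: centre of its underside, z up, x along its grip bar and slot. With the bar in line with the pin (either way round, within 0.1 rad) it goes on or off over the pin; let go there it rides on the collar, underside 148 mm above the board, and cannot turn.
- cap_slot (a point): Centre of the cap's underside: a 6 mm plate with a slot 31 x 10 mm along x and a 15 mm bore, under a hollow 18 mm high. To turn, press until the underside is 138 mm above the board (about 7 N; it turns below 143, bottoms at 136). Clockwise from above locks it, about 1.3 rad from bar-in-line to the stop; back to in-line unlocks. Let go locked, it springs up to 143 mm and holds.
- cap_grip (a point): Centre of the cap's grip bar, 50 mm above the underside. The bar is 60 mm long (along x), 16 mm wide, and stands from 30 to 63 mm above the underside on the cap's round body (60 mm across).
- roll_1: A roll of paper tape lying flat: outside diameter 60 mm, 24 mm tall, round hole about 33 mm across through the middle. Origin at the centre of its underside, z up; its yaw means nothing. 0.05 to 0.06 kg. From start to start two to four of the four rolls are there; an absent roll reads None from the first moment.
- roll_2: A roll of paper tape lying flat: outside diameter 62 mm, 19 mm tall, round hole about 33 mm across through the middle. Origin at the centre of its underside, z up; its yaw means nothing. 0.05 to 0.06 kg. From start to start two to four of the four rolls are there; an absent roll reads None from the first moment.
- roll_3: A roll of paper tape lying flat: outside diameter 60 mm, 24 mm tall, round hole about 33 mm across through the middle. Origin at the centre of its underside, z up; its yaw means nothing. 0.05 to 0.06 kg. From start to start two to four of the four rolls are there; an absent roll reads None from the first moment.
- roll_4: A roll of paper tape lying flat: outside diameter 62 mm, 19 mm tall, round hole about 33 mm across through the middle. Origin at the centre of its underside, z up; its yaw means nothing. 0.05 to 0.06 kg. From start to start two to four of the four rolls are there; an absent roll reads None from the first moment.
- gold_tin: Round tin, 64 mm across, 34 mm tall; leave it alone.
- ribbon_spool: Ribbon spool, 53 mm across, 22 mm tall, its hole too small for the post; not a tape roll, leave it alone.
- vial: Small clear vial, 26 mm across, 53 mm tall; leave it alone.
- rubber: Eraser, 20 x 45 x 12 mm; leave it alone.
- board: Fixed low wooden board, 286 x 496 mm, on which all this stands. Origin at the centre of its underside on the table; its flat top is 85 mm above the table, its lip (6 mm thick) 8 mm higher. It does not move. Its long side lies along y.
There are look-alikes about, which are no part of the job. Leave any green look-alike of the roll_1 alone.

How it is judged:
By the outcome, as a careful person would: the job done as asked, in the order asked, and still so for the second after the job is handed in, with the robot touching nothing.
Of roll_1, roll_2, roll_3, roll_4 only 2 to 4 are there at a start; the rules pass over those that are not, and their reading is None.
At some moment in a run one of twist_cap, roll_1, roll_2, roll_3, roll_4 may be knocked a few centimetres aside while the robot is not near it.
It also fails if it takes over 210 s, if anything falls off the work surface, if the arm or the gripper's body presses on something with over 40 N, if the wrist force passes 120 N, or if a joint passes its speed limit or range.

### The arm

A 6-joint arm with a two-finger parallel gripper is mounted at the origin on the work surface; the furniture and walls round the work are solid. World frame = base frame: x ahead of the robot, y to its left, z up, the work surface at z = 0. Lengths are in m, angles in rad, forces in N, time in s.
With the tool pointing down it reaches from about 0.3 to 1 m from the base axis. Payload 5.1 kg.
Tool frame: the origin (TCP) lies between the finger pads; the fingertips stand 8 mm ahead of it and the grasp point (between the pads) lies 11 mm behind it (arm.tip_reach is the distance from the TCP to the fingertips, in m); z points along the fingers, y is the line along which they close (so a half turn about z gives the same grasp; the last joint's range is limited). The gripper opens to 95 mm and grips with 3 to 60 N. Pads are 20 mm wide; open, the fingers measure 119 mm over their backs; the gripper's body (75 mm by 180 mm) begins 59 mm behind the grasp point.
Start: joints at [-1.3, 0.124, 1.65, -0, 1.367, -0.083], TCP at [0.225, -0.61, 0.223] pointing down, gripper open.
Joint ranges: [-2.61, 2.61], [-1.02, 2.33], [0.03, 2.71], [-1.35, 4.49], [0.32, 2.68], [-2.91, 2.91]. Speed limits (rad/s): [2.57, 2.57, 3.14, 3.14, 3.14, 3.14].

### API

Orientations are given as a rotation vector (axis times angle).
In Python, from rig import monitor, optics, job_done, arm gives the robot as it stands.
- The arm moves only by the tool drive_tool, never from a script. Its argument "steps" is a list of rows, each an object with "fingers": the gripper's target within -1 to 1 (shut at 1, half-way at 0, fully open at -1); "linear": the shift along the world's x, y, z in mm, a list of three; "roll": the turn about the world's z in degrees. A call has 1 to 10 rows; each row shifts and turns the commanded pose from where the row before left it; what a row does not reach is not made up. A row lasts 1/12 s, in which the tool goes at most 41.7 mm and 7.16 degrees, less where a joint would pass 70% of its speed; a pose out of reach is approached as far as the arm can. A call with a gripper value outside its range is refused whole. The fingers move at their own pace and stop on an object; "newtons" is the grip in N (left out, the last holds). Time passes only in rows, so rows that do not move let the fingers close. It gives the time, the measured TCP pose, the force, the opening and the grip force at its end, in the units of the state.
- monitor.get_state(): the state, without advancing time (a new reading comes with each control period).
- optics.read_camera(name): name is "side" or "top"; returns the picture (384x512x3 uint8, red, green, blue); there is no depth.
- optics.camera_model(name): a dict with "intrinsics" (3x3 intrinsics, pixels), "pose" (4x4, takes a point from camera to world coordinates). Camera axes: x right, y down, z forward; pixel columns grow to the right and rows downward; lengths in m; the calibration is good to about 2 mm. A picture is of the moment at which its call begins. camera_model takes no time and is no camera call.
- job_done(): hands the job in; it is judged then, once.
The state is a dict: "time_s": time; "q": joint angles; "joint_vel": joint speeds; "effort": joint torques, N m; "ee_pos": TCP position; "tool_rot": TCP orientation; "ft_force": force on the tool from outside, world axes, zero at the start; "wrist_torque": the same for the moment, N m; "width": finger opening in m; "grasp_force": force on a finger pad.
Only numpy, scipy, OpenCV 4.12 (cv2) and the standard library are available. Lean on these libraries where they do the work, as an engineer would, in place of code of your own. Each camera call takes 0.05 s, during which the arm holds its last target. There are 200 camera calls.

## Working session

There is one attempt and no reset: what is moved stays moved. The work goes in short steps, Python scripts to look and compute and a tool call to move; the robot and the scene stay as the last step left them, time stands still between calls to the robot, and variables do not carry over. Pictures are saved under pics/ and viewed, at most 14 in all, crops included, and the job is handed in when it is done.

Besides the shell and the picture viewer there is one more tool, called by a JSON object that holds its "name" and its "arguments". drive_tool: Moves the arm, as the interface text tells. Its arguments: {"type":"object","properties":{"steps":{"type":"array"},"newtons":{"type":"number"}},"required":["steps"]}

```bash
mkdir -p pics; cat > h.py <<'E'
import numpy as np, cv2
from rig import monitor, optics, arm
def cam(n):
    m=optics.camera_model(n); return np.array(m["intrinsics"]),np.array(m["pose"])
def px2w(n,u,v,z):
    K,T=cam(n); d=T[:3,:3]@np.linalg.inv(K)@np.array([u,v,1.]); o=T[:3,3]
    return o+d*(z-o[2])/d[2]
def w2px(n,p):
    K,T=cam(n); c=T[:3,:3].T@(np.asarray(p,float)-T[:3,3]); q=K@c; return q[:2]/q[2]
def snap(n,f,crop=None,size=None):
    im=optics.read_camera(n)[:,:,::-1].copy()
    cv2.imwrite('pics/raw_'+f,im)
    if crop: u0,v0,u1,v1=crop; im=im[v0:v1,u0:u1]
    if size: im=cv2.resize(im,size,interpolation=cv2.INTER_CUBIC)
    cv2.imwrite('pics/'+f,im)
E
python3 - <<'E'
from h import *
snap('top','t0.png',size=(800,600)); snap('side','s0.png',size=(800,600))
for n in('top','side'):
    K,T=cam(n); print(n,K.round(1).tolist(),T.round(3).tolist())
s=monitor.get_state(); print(s['time_s'],s['ee_pos'],s['tool_rot'],s['width'],arm.tip_reach)
E
```

```text
top [[394.9, 0.0, 250.9], [0.0, 394.9, 193.8], [0.0, 0.0, 1.0]] [[0.027, -0.997, 0.075, 0.429], [-1.0, -0.028, -0.011, -0.36], [0.013, -0.075, -0.997, 1.206], [0.0, 0.0, 0.0, 1.0]]
side [[438.7, 0.0, 262.4], [0.0, 438.7, 195.0], [0.0, 0.0, 1.0]] [[-0.819, -0.378, 0.432, -0.099], [-0.574, 0.52, -0.633, 0.534], [0.015, -0.766, -0.642, 1.076], [0.0, 0.0, 0.0, 1.0]]
0.1 [ 0.22499828 -0.60918937  0.22149155] [-3.09065830e+00 -5.52497554e-01  2.95649771e-04] 0.09526758272356466 0.008
```

View pics/t0.png

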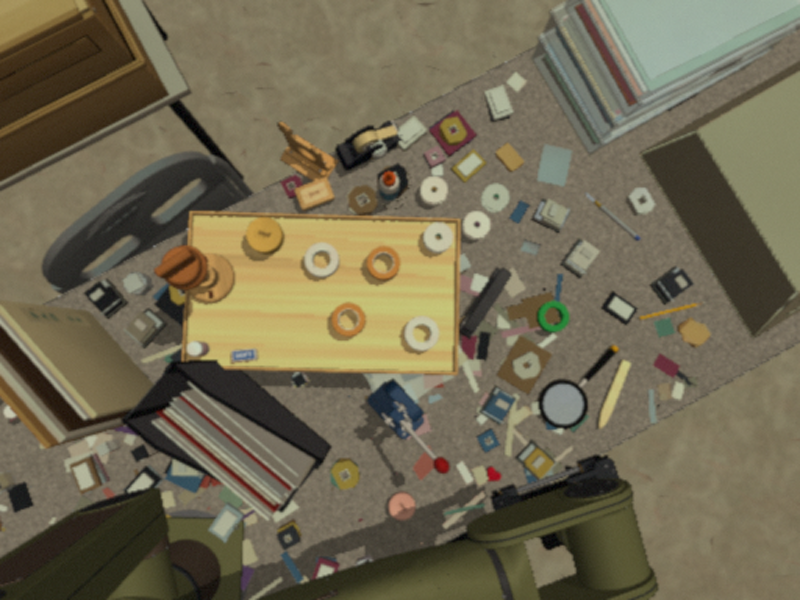

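View pics/s0.png

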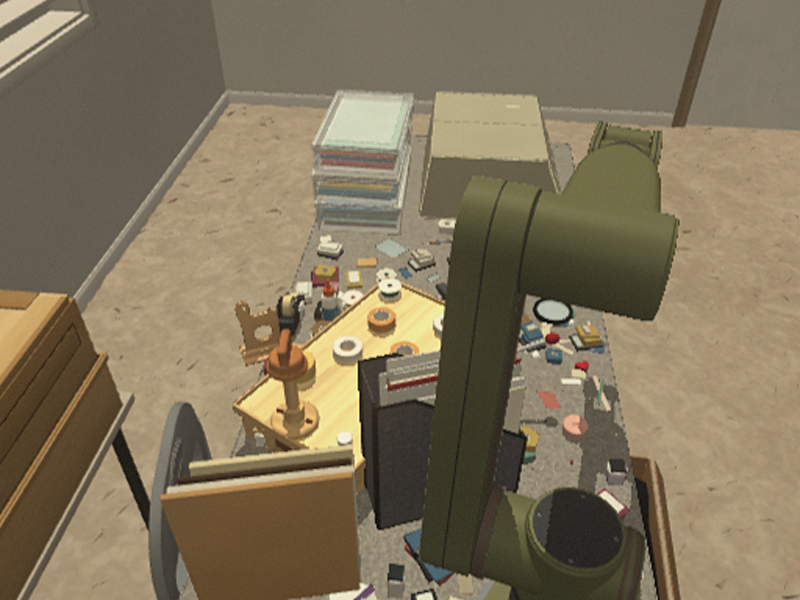

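The top view shows the board (800x600 px) with four rolls: white (321,260), orange (382,263), orange (347,320) and white (421,333). The spool is at (437,237), the tin at (264,236), the tower's foot around (210,278) with the cap on top at (182,267). The side view shows the tower at (292,400).

```bash
python3 - <<'E'
from h import *
im=cv2.imread('pics/raw_t0.png'); c=im[125:250,95:305]; cv2.imwrite('pics/t0c.png',cv2.resize(c,(800,476),interpolation=cv2.INTER_CUBIC))
im=cv2.imread('pics/raw_s0.png'); c=im[210:290,130:240]; cv2.imwrite('pics/s0c.png',cv2.resize(c,(770,560),interpolation=cv2.INTER_CUBIC))
for nm,u,v,z in [('A',321,260,.107),('B',382,263,.107),('C',347,320,.107),('D',421,333,.107),('spool',437,237,.107),('tin',264,236,.119),('foot',210,278,.099),('vial',195,348,.138),('rub',243,356,.097),('cap',182,262,.28),
 ('tl',190,213,.093),('tr',459,220,.093),('br',456,374,.093),('bl',184,362,.093)]:
    print(nm,px2w('top',u*.64,v*.64,z).round(3))
E
```

```text
A [ 0.585 -0.242  0.107]
B [ 0.583 -0.352  0.107]
C [ 0.479 -0.292  0.107]
D [ 0.459 -0.424  0.107]
spool [ 0.633 -0.449  0.107]
tin [ 0.623 -0.141  0.119]
foot [ 0.548 -0.043  0.099]
vial [ 0.422 -0.035  0.138]
rub [ 0.41  -0.108  0.097]
cap [ 0.552 -0.052  0.28 ]
tl [0.667 0.001 0.093]
tr [ 0.668 -0.49   0.093]
br [ 0.388 -0.49   0.093]
bl [ 0.396 -0.003  0.093]
```

View pics/t0c.png

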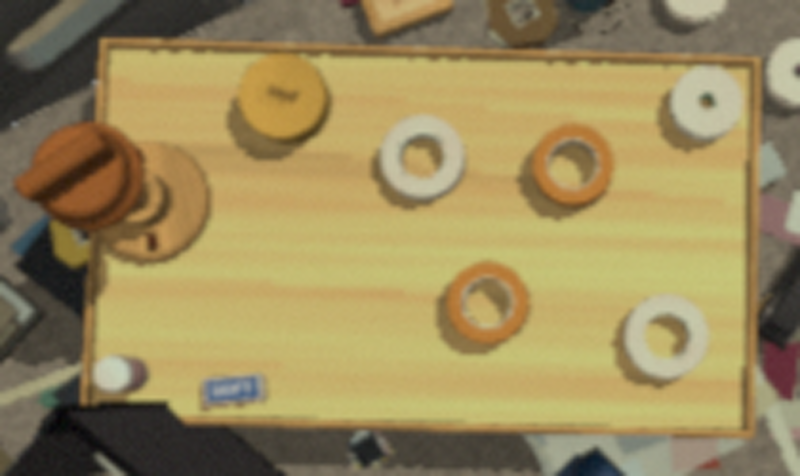

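View pics/s0c.png

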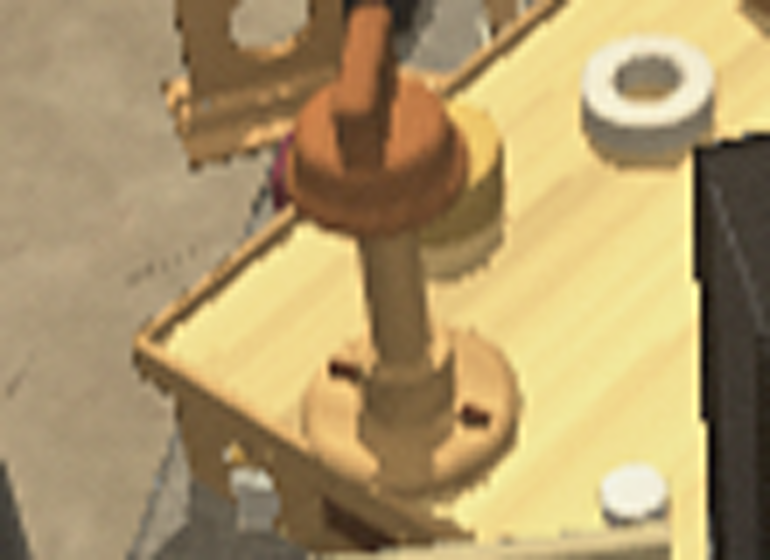

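```bash
cat >> h.py <<'E'
def rolls(im,boxes):
    # circle fit of each roll's top: 'o' orange 60x24, 'w' white 62x19
    out={}
    K,T=cam('top')
    hsv=cv2.cvtColor(im,cv2.COLOR_BGR2HSV)
    for k,(x,y,c) in boxes.items():
        z=.085+(.024 if c=='o' else .019); r=.030 if c=='o' else .031
        g=cv2.GaussianBlur(im,(3,3),0).astype(float)
        h,s,v=[hsv[:,:,i].astype(int) for i in range(3)]
        m=((h<=14)&(s>120)&(v>120)) if c=='o' else ((s<60)&(v>150))
        th=np.linspace(0,2*np.pi,60,endpoint=False)
        best=None
        for dx in np.arange(-.03,.0301,.001):
            for dy in np.arange(-.03,.0301,.001):
                sc=0
                for rr,w in((.019,1),(.023,1),(.027,1),(.0355,-2),(.012,-1)):
                    P=np.c_[x+dx+rr*np.cos(th),y+dy+rr*np.sin(th),np.full(60,z)]
                    cc=(P-T[:3,3])@T[:3,:3]; q=cc@K.T; u=np.rint(q[:,0]/q[:,2]).astype(int).clip(0,511); w_=np.rint(q[:,1]/q[:,2]).astype(int).clip(0,383)
                    sc+=w*m[w_,u].mean()
                if best is None or sc>best[0]+1e-9: best=[sc,[(x+dx,y+dy)]]
                elif abs(sc-best[0])<.02: best[1].append((x+dx,y+dy))
        out[k]=(np.mean(best[1],axis=0).round(4).tolist(),round(best[0],2))
    return out
E
python3 - <<'E'
from h import *
im=cv2.imread('pics/raw_t0.png')
print(rolls(im,dict(A=(.585,-.242,'w'),B=(.583,-.352,'o'),C=(.479,-.292,'o'),D=(.459,-.424,'w'))))
a=px2w('side',130+343/7,210+369/7,.1);b=px2w('side',130+474/7,210+415/7,.1)
print('ribs',a,b,(a+b)/2,np.degrees(np.arctan2(*(a-b)[1::-1])))
t=lambda u,v,z:px2w('top',95+u/3.81,125+v/3.81,z)
print('rib top',t(152,242,.1))
print('foot right',t(210,200,.099),'bottom',t(152,263,.099),'core? ')
print('bar',t(24,190,.291),t(112,143,.291), 'bar mid z.291',t(68,168,.291))
print('body rim circle', t(88,176,.258))
print('bar side ends', px2w('side',130+372/7,210+10/7,.291),px2w('side',130+358/7,210+110/7,.291))
E
```

```text
{'A': ([0.5875, -0.2415], np.float64(3.0)), 'B': ([0.583, -0.352], np.float64(0.0)), 'C': ([0.479, -0.292], np.float64(0.0)), 'D': ([0.4605, -0.4245], np.float64(3.0))}
ribs [ 0.57832142 -0.03266391  0.1       ] [ 0.51767521 -0.04576851  0.1       ] [ 0.54799831 -0.03921621  0.1       ] 12.19316476301194
rib top [ 0.51811978 -0.04635037  0.1       ]
foot right [ 0.55044968 -0.08716115  0.099     ] bottom [ 0.50272454 -0.04681878  0.099     ] core? 
bar [ 0.53238389 -0.02132458  0.291     ] [ 0.56275432 -0.0732146   0.291     ] bar mid z.291 [ 0.5466251  -0.04727818  0.291     ]
body rim circle [ 0.54612699 -0.04884476  0.258     ]
bar side ends [ 0.56081712 -0.05950056  0.291     ] [ 0.52757084 -0.01628759  0.291     ]
```

```bash
cat >> h.py <<'E'
def omask(im,lo=0,hi=16,smin=120,vmin=40):
    h,s,v=cv2.split(cv2.cvtColor(cv2.resize(im,None,fx=4,fy=4,interpolation=cv2.INTER_CUBIC),cv2.COLOR_BGR2HSV))
    return ((h>=lo)&(h<=hi)&(s>smin)&(v>vmin)).astype(np.uint8)
def capfit(n,im,x0,y0,yaw0,z0,win=.07,mask=None):
    from scipy.optimize import minimize
    K,T=cam(n); m=omask(im) if mask is None else mask
    c0=w2px(n,(x0,y0,z0+.03)); f=K[0,0]/np.linalg.norm(T[:3,3]-[x0,y0,z0]); R=int(win*f*4)
    cu,cv_=(c0*4).astype(int); sl=(slice(max(cv_-R,0),cv_+R),slice(max(cu-R,0),cu+R)); th=np.linspace(0,2*np.pi,48)
    def ren(p):
        x,y,a=p; o=np.zeros(m.shape,np.uint8)
        ring=lambda r,z:np.c_[x+r*np.cos(th),y+r*np.sin(th),np.full(48,z0+z)]
        c,s=np.cos(a),np.sin(a)
        bx=np.array([[x+c*i-s*j,y+s*i+c*j,z0+k] for i in(-.03,.03) for j in(-.008,.008) for k in(.03,.063)])
        for P in(np.r_[ring(.036,0),ring(.036,.01),],np.r_[ring(.03,0),ring(.03,.03)],bx):
            q=((P-T[:3,3])@T[:3,:3])@K.T; q=(q[:,:2]/q[:,2:]+.5)*4-.5
            cv2.fillConvexPoly(o,cv2.convexHull(np.rint(q).astype(np.int32)),1)
        return o
    def cost(p):
        o=ren(p)[sl]; mm=m[sl]; return 1-(o&mm).sum()/max((o|mm).sum(),1)
    b=min((minimize(cost,[x0,y0,yaw0+d],method='Nelder-Mead',options=dict(initial_simplex=[[x0,y0,yaw0+d],[x0+.01,y0,yaw0+d],[x0,y0+.01,yaw0+d],[x0,y0,yaw0+d+.3]])) for d in(-.2,.2)),key=lambda r:r.fun)
    return b.x.round(4).tolist(),round(b.fun,3)
E
python3 - <<'E'
from h import *
im=cv2.imread('pics/raw_t0.png'); si=cv2.imread('pics/raw_s0.png')
def hs(im,u,v): return cv2.cvtColor(im[int(v):int(v)+1,int(u):int(u)+1],cv2.COLOR_BGR2HSV)[0,0]
for p in((575,133),(545,170),(487,270),(90,140),(70,210),(170,200),(150,205)): print(p,hs(im,95+p[0]/3.81,125+p[1]/3.81))
print([hs(si,130+p[0]/7,210+p[1]/7) for p in((340,190),(320,120),(365,60),(400,280),(450,130))])
for n,i in(('top',im),('side',si)):
  for hi in(11,13,15): print(n,hi,capfit(n,i,.548,-.042,-1.06,.228,mask=omask(i,0,hi,130)))
E
```

```text
(575, 133) [ 16 176 181]
(545, 170) [ 17 132 183]
(487, 270) [ 16 172 182]
(90, 140) [ 13 176 146]
(70, 210) [ 14 181 128]
(170, 200) [ 18 143 109]
(150, 205) [ 18 143 160]
[array([ 13, 143, 102], dtype=uint8), array([ 13, 160, 202], dtype=uint8), array([ 12, 158, 182], dtype=uint8), array([ 18, 120, 127], dtype=uint8), array([ 14, 152, 109], dtype=uint8)]
top 11 ([0.5313, -0.0567, -0.3515], np.float64(0.993))
top 13 ([0.5523, -0.0388, -0.7382], np.float64(0.276))
top 15 ([0.5498, -0.0409, -0.8925], np.float64(0.108))
side 11 ([0.5547, -0.0415, -0.8283], np.float64(0.991))
side 13 ([0.5499, -0.041, -0.8383], np.float64(0.337))
side 15 ([0.5499, -0.0401, -0.8784], np.float64(0.111))
```

Tower at about (0.549, -0.0405), pin yaw about 12°, locked bar about -57°. Moving over the cap.

{"name": "drive_tool", "arguments": {"steps": [{"fingers":-1,"linear":[0,0,40],"roll":0},{"fingers":0,"linear":[0,0,40],"roll":5},{"fingers":0,"linear":[0,0,40],"roll":5},{"fingers":0,"linear":[0,20,35],"roll":5},{"fingers":0,"linear":[0,30,25],"roll":5},{"fingers":0,"linear":[14,30,0],"roll":5},{"fingers":0,"linear":[20,30,0],"roll":5},{"fingers":0,"linear":[20,30,0],"roll":5},{"fingers":0,"linear":[20,30,0],"roll":5},{"fingers":0,"linear":[20,30,0],"roll":5}], "newtons": 40}}

```text
time_s: 0.93
ee_pos: [0.3196, -0.4081, 0.4022]
tool_rot: [-2.642, -1.699, -0.0]
ft_force: [0.9, -1.5, 0.0]
width: 0.0482
grasp_force: 0.0
```

{"name": "drive_tool", "arguments": {"steps": [{"fingers":0,"linear":[21,34,0],"roll":5.8},{"fingers":0,"linear":[21,34,0],"roll":5.8},{"fingers":0,"linear":[21,34,0],"roll":5.8},{"fingers":0,"linear":[21,34,0],"roll":5.8},{"fingers":0,"linear":[21,34,0],"roll":5.8},{"fingers":0,"linear":[21,34,0],"roll":5.8},{"fingers":0,"linear":[21,34,0],"roll":5.8},{"fingers":0,"linear":[21,34,0],"roll":5.8},{"fingers":0,"linear":[21,34,0],"roll":5.8},{"fingers":0,"linear":[21,34,0],"roll":5.8}]}}

```text
time_s: 1.77
ee_pos: [0.5296, -0.0677, 0.4023]
tool_rot: [-1.485, -2.768, 0.0]
ft_force: [0.6, -1.1, 0.5]
width: 0.0476
grasp_force: 0.0
```

{"name": "drive_tool", "arguments": {"steps": [{"fingers":0,"linear":[19,27,0],"roll":0},{"fingers":0,"linear":[0,0,-30],"roll":0},{"fingers":0,"linear":[0,0,-30],"roll":0},{"fingers":0,"linear":[0,0,0],"roll":0}]}}

```text
time_s: 2.1
ee_pos: [0.5457, -0.0414, 0.3347]
tool_rot: [-1.485, -2.755, 0.006]
ft_force: [0.3, 0.8, -1.3]
width: 0.0476
grasp_force: 0.0
```

```bash
python3 - <<'E'
from h import *
s=monitor.get_state(); print(s['time_s'],s['q'],s['ee_pos'])
snap('side','s1.png',(120,150,270,262),(800,597))
E
```

```text
2.1 [-1.73833022e-01 -1.42196174e-01  1.72897770e+00 -9.67536412e-05
  1.56737267e+00 -7.56151509e-01] [ 0.54571875 -0.04143891  0.33469572]
```

View pics/s1.png

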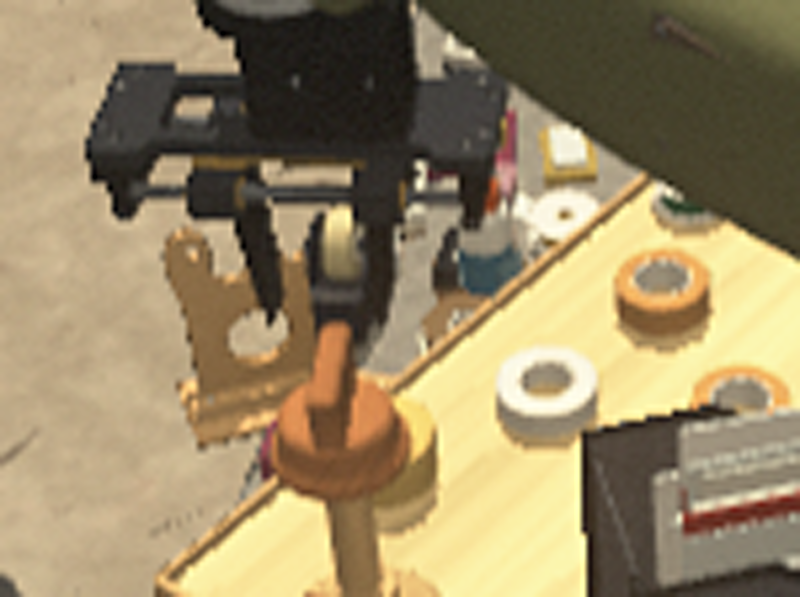

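The side view shows the cap's bar at (335,370) under the open fingers (tips about (270,315) and (375,330)), lined up well. Descending.

{"name": "drive_tool", "arguments": {"steps": [{"fingers":0,"linear":[0,0,-25],"roll":0},{"fingers":0,"linear":[0,0,-25],"roll":0},{"fingers":0,"linear":[0,0,0],"roll":0},{"fingers":0,"linear":[0,0,0],"roll":0},{"fingers":0,"linear":[0,0,0],"roll":0}]}}

```text
time_s: 2.57
ee_pos: [0.549, -0.0432, 0.2954]
tool_rot: [1.492, 2.761, 0.002]
ft_force: [0.6, 1.1, 0.3]
width: 0.0478
grasp_force: 0.0
```

{"name": "drive_tool", "arguments": {"steps": [{"fingers":0,"linear":[0,3,-12],"roll":0},{"fingers":0,"linear":[0,0,-11],"roll":0},{"fingers":0,"linear":[0,0,0],"roll":0},{"fingers":0.5,"linear":[0,0,0],"roll":0},{"fingers":1,"linear":[0,0,0],"roll":0},{"fingers":1,"linear":[0,0,0],"roll":0},{"fingers":1,"linear":[0,0,0],"roll":0},{"fingers":1,"linear":[0,0,0],"roll":0},{"fingers":1,"linear":[0,0,0],"roll":0},{"fingers":1,"linear":[0,0,0],"roll":0}], "newtons": 40}}

```text
time_s: 3.4
ee_pos: [0.5486, -0.0396, 0.2701]
tool_rot: [1.492, 2.763, 0.001]
ft_force: [1.2, 1.5, 0.5]
width: 0.016
grasp_force: 40.0
```

{"name": "drive_tool", "arguments": {"steps": [{"fingers":1,"linear":[0,0,-3],"roll":0},{"fingers":1,"linear":[0,0,-3],"roll":0},{"fingers":1,"linear":[0,0,0],"roll":0},{"fingers":1,"linear":[0,0,0],"roll":0}]}}

```text
time_s: 3.73
ee_pos: [0.5486, -0.0397, 0.2646]
tool_rot: [1.492, 2.763, 0.001]
ft_force: [-0.6, 1.3, 5.2]
width: 0.0153
grasp_force: 40.0
```

{"name": "drive_tool", "arguments": {"steps": [{"fingers":1,"linear":[0,0,-0.5],"roll":7},{"fingers":1,"linear":[0,0,0],"roll":7},{"fingers":1,"linear":[0,0,0],"roll":7},{"fingers":1,"linear":[0,0,0],"roll":7},{"fingers":1,"linear":[0,0,0],"roll":7},{"fingers":1,"linear":[0,0,0],"roll":7},{"fingers":1,"linear":[0,0,0],"roll":7},{"fingers":1,"linear":[0,0,0],"roll":7},{"fingers":1,"linear":[0,0,0],"roll":5}]}}

```text
time_s: 4.48
ee_pos: [0.5487, -0.0403, 0.2644]
tool_rot: [-0.125, 3.137, -0.002]
ft_force: [0.4, -0.8, 6.3]
width: 0.0159
grasp_force: 40.0
```

```bash
python3 -c "
from h import *
s=monitor.get_state(); print(s['ft_force'],s['wrist_torque'],s['ee_pos'],s['width'])"
```

```text
[ 0.4185684  -0.80965259  6.26047871] [-0.00367859 -0.16147097 -0.04547015] [ 0.54871656 -0.04027296  0.26441828] 0.01594297047153457
```

{"name": "drive_tool", "arguments": {"steps": [{"fingers":1,"linear":[0,0,0],"roll":4},{"fingers":1,"linear":[0,0,0],"roll":4},{"fingers":1,"linear":[0,0,0],"roll":0}]}}

```text
time_s: 4.73
ee_pos: [0.5487, -0.0403, 0.2644]
tool_rot: [-0.339, 3.121, -0.003]
ft_force: [0.1, -0.8, 5.2]
width: 0.0157
grasp_force: 40.0
```

```bash
python3 -c "
from h import *
s=monitor.get_state(); print(s['ft_force'],s['wrist_torque'],s['tool_rot'],s['width'])"
```

```text
[ 0.05451427 -0.78301829  5.17516494] [-0.01021546 -0.16572682  0.11967572] [-3.39051927e-01  3.12127942e+00 -2.51412625e-03] 0.015707414465487773
```

{"name": "drive_tool", "arguments": {"steps": [{"fingers":1,"linear":[0,0,0],"roll":3},{"fingers":1,"linear":[0,0,0],"roll":0},{"fingers":1,"linear":[0,0,0],"roll":0}]}}

```text
time_s: 4.98
ee_pos: [0.5487, -0.0403, 0.2645]
tool_rot: [-0.417, 3.112, -0.003]
ft_force: [0.2, 0.1, 5.5]
width: 0.0159
grasp_force: 40.0
```

```bash
python3 -c "
from h import *
s=monitor.get_state(); print(s['ft_force'],s['wrist_torque'],s['tool_rot'],s['width'])"
```

```text
[0.21404711 0.09361843 5.47145572] [-0.01403333 -0.16165105  0.03739444] [-4.17234699e-01  3.11178098e+00 -2.66716624e-03] 0.015927736450058738
```

{"name": "drive_tool", "arguments": {"steps": [{"fingers":1,"linear":[0,0,0],"roll":2.5},{"fingers":1,"linear":[0,0,0],"roll":0},{"fingers":1,"linear":[0,0,0],"roll":0}]}}

```text
time_s: 5.23
ee_pos: [0.5487, -0.0403, 0.2644]
tool_rot: [-0.485, 3.102, -0.003]
ft_force: [-0.1, -0.6, 6.0]
width: 0.0153
grasp_force: 40.0
```

```bash
python3 -c "
from h import *
s=monitor.get_state(); print(s['ft_force'],s['wrist_torque'],s['tool_rot'],s['width'])"
```

```text
[-0.05945207 -0.63170667  5.9515115 ] [-0.02097144 -0.20943547  0.03875871] [-4.84905586e-01  3.10202019e+00 -2.65709333e-03] 0.015349740429961506
```

{"name": "drive_tool", "arguments": {"steps": [{"fingers":1,"linear":[0,0,0],"roll":2.5},{"fingers":1,"linear":[0,0,0],"roll":0},{"fingers":1,"linear":[0,0,0],"roll":0}]}}

```text
time_s: 5.48
ee_pos: [0.5487, -0.0403, 0.2644]
tool_rot: [-0.552, 3.091, -0.003]
ft_force: [-0.3, -1.2, 5.3]
width: 0.0158
grasp_force: 40.0
```

```bash
python3 -c "
from h import *
s=monitor.get_state(); print(s['ft_force'],s['wrist_torque'],s['tool_rot'],s['width'])"
```

```text
[-0.32666996 -1.18862359  5.30278878] [-0.00950783 -0.14789255 -0.02202886] [-5.52449441e-01  3.09073618e+00 -2.81720848e-03] 0.01578941957689355
```

{"name": "drive_tool", "arguments": {"steps": [{"fingers":1,"linear":[0,0,0],"roll":2.5},{"fingers":1,"linear":[0,0,0],"roll":0},{"fingers":1,"linear":[0,0,0],"roll":0}]}}

```text
time_s: 5.73
ee_pos: [0.5487, -0.0406, 0.2644]
tool_rot: [-0.62, 3.078, -0.004]
ft_force: [-1.0, -2.0, 5.7]
width: 0.0158
grasp_force: 40.0
```

```bash
python3 -c "
from h import *
s=monitor.get_state(); print(s['ft_force'],s['wrist_torque'],s['tool_rot'],s['width'])"
```

```text
[-0.98233682 -2.00713435  5.68469205] [-0.21524919 -0.16203161 -0.00718197] [-0.61951585  3.07829877 -0.00391844] 0.015836267397404298
```

{"name": "drive_tool", "arguments": {"steps": [{"fingers":1,"linear":[0,0,0],"roll":2.5},{"fingers":1,"linear":[0,0,0],"roll":0},{"fingers":1,"linear":[0,0,0],"roll":0}]}}

```text
time_s: 5.98
ee_pos: [0.5487, -0.0409, 0.2644]
tool_rot: [-0.686, 3.064, -0.005]
ft_force: [0.4, -1.8, 5.0]
width: 0.0161
grasp_force: 40.0
```

```bash
python3 -c "
from h import *
s=monitor.get_state(); print(s['ft_force'],s['wrist_torque'],s['tool_rot'],s['width'])
snap('top','t1.png',(95,125,305,250),(800,476))
snap('side','s2.png',(120,150,270,262),(800,597))"
```

```text
[ 0.41715222 -1.80631924  5.01991115] [-0.3163213  -0.14483502 -0.13235649] [-0.68581679  3.06434765 -0.0048123 ] 0.016083698911887635
```

View pics/s2.png

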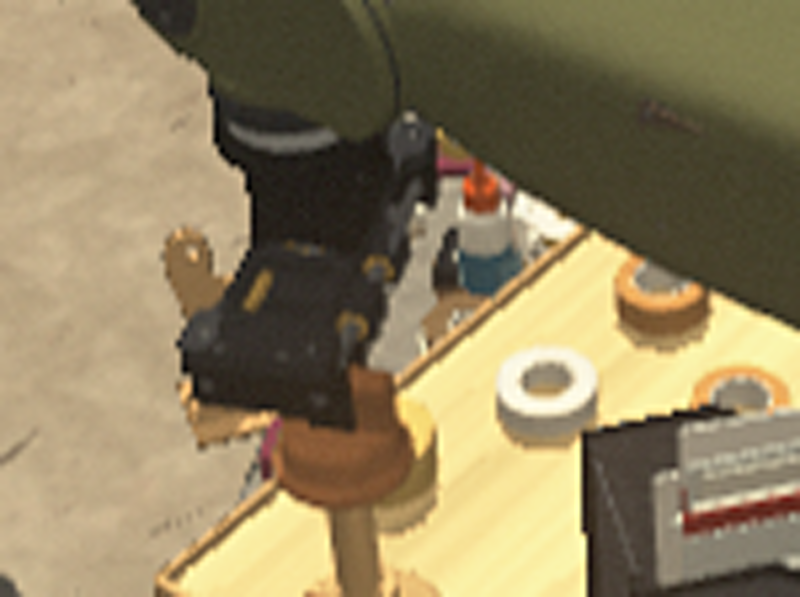

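The side view shows the fingers on the bar, its end at (372,400), and the cap near (345,460) still on the post. Side moments are starting to rise, so I'll test-lift.

{"name": "drive_tool", "arguments": {"steps": [{"fingers":1,"linear":[0,0,3],"roll":0},{"fingers":1,"linear":[0,0,3],"roll":0},{"fingers":1,"linear":[0,0,2],"roll":0},{"fingers":1,"linear":[0,0,0],"roll":0}]}}

```text
time_s: 6.42
ee_pos: [0.5485, -0.0408, 0.2705]
tool_rot: [-0.686, 3.066, -0.004]
ft_force: [3.5, -3.8, -1.2]
width: 0.0158
grasp_force: 40.0
```

```bash
python3 -c "
from h import *
s=monitor.get_state(); print(s['ft_force'],s['wrist_torque'],s['tool_rot'],s['width'])"
```

```text
[ 3.48159472 -3.82706097 -1.19031501] [-0.66113791 -0.81191069 -0.15254484] [-0.68619644  3.06566008 -0.00385843] 0.015757937465756395
```

{"name": "drive_tool", "arguments": {"steps": [{"fingers":1,"linear":[0,0,0],"roll":0},{"fingers":1,"linear":[0,0,0],"roll":0},{"fingers":1,"linear":[0,0,0],"roll":0}]}}

```text
time_s: 6.67
ee_pos: [0.5485, -0.0408, 0.2708]
tool_rot: [-0.686, 3.065, -0.004]
ft_force: [3.5, -4.5, -0.2]
width: 0.016
grasp_force: 40.0
```

```bash
python3 -c "
from h import *
s=monitor.get_state(); print(s['ft_force'],s['wrist_torque'],s['tool_rot'],s['width'],s['q'][5])"
```

```text
[ 3.53985734 -4.54586174 -0.2484354 ] [-0.75028948 -0.83967257 -0.19415815] [-0.68620406  3.06541211 -0.00403657] 0.01595353020228669 -2.18168099404607
```

{"name": "drive_tool", "arguments": {"steps": [{"fingers":1,"linear":[0,0,2],"roll":0},{"fingers":1,"linear":[0,0,0],"roll":0},{"fingers":1,"linear":[0,0,0],"roll":0}]}}

```text
time_s: 6.92
ee_pos: [0.5484, -0.0409, 0.2725]
tool_rot: [0.686, -3.065, 0.004]
ft_force: [3.2, -4.7, -1.1]
width: 0.0158
grasp_force: 40.0
```

```bash
python3 -c "
from h import *
s=monitor.get_state(); print(s['ft_force'],s['wrist_torque'],s['tool_rot'],s['width'],s['q'][5])"
```

```text
[ 3.17210174 -4.69594461 -1.08663744] [-0.77565821 -0.76137118 -0.15561541] [ 0.68611108 -3.06543815  0.00390133] 0.015823831730064603 -2.1816735958599462
```

{"name": "drive_tool", "arguments": {"steps": [{"fingers":1,"linear":[0,0,3],"roll":0},{"fingers":1,"linear":[0,0,3],"roll":0},{"fingers":1,"linear":[0,0,0],"roll":0}]}}

```text
time_s: 7.17
ee_pos: [0.5477, -0.0412, 0.2773]
tool_rot: [0.685, -3.063, 0.004]
ft_force: [1.8, -5.4, -2.3]
width: 0.016
grasp_force: 40.0
```

```bash
python3 -c "
from h import *
s=monitor.get_state(); print(s['ft_force'],s['wrist_torque'],s['tool_rot'],s['width'],s['q'][5])"
```

```text
[ 1.77622871 -5.39856257 -2.25852116] [-1.07461    -0.4899135  -0.22939457] [ 0.68541689 -3.06278303  0.00397122] 0.016037028976995712 -2.1817010681164875
```

{"name": "drive_tool", "arguments": {"steps": [{"fingers":1,"linear":[0,-1.5,3],"roll":0},{"fingers":1,"linear":[0,0,4],"roll":0},{"fingers":1,"linear":[0,0,4],"roll":0},{"fingers":1,"linear":[0,0,4],"roll":0}]}}

```text
time_s: 7.5
ee_pos: [0.5479, -0.0409, 0.2945]
tool_rot: [0.688, -3.065, -0.001]
ft_force: [-0.0, 0.7, -1.2]
width: 0.0159
grasp_force: 40.0
```

```bash
python3 -c "
from h import *
s=monitor.get_state(); print(s['ft_force'],s['wrist_torque'],s['tool_rot'],s['width'],s['q'][5])"
```

```text
[-0.04064549  0.69158211 -1.17263305] [ 0.06416272 -0.08288411 -0.01298617] [ 6.87507212e-01 -3.06473464e+00 -1.31833982e-03] 0.015887439335236606 -2.184666523264415
```

{"name": "drive_tool", "arguments": {"steps": [{"fingers":1,"linear":[0,0,20],"roll":0},{"fingers":1,"linear":[0,-20,10],"roll":0},{"fingers":1,"linear":[-10,-30,0],"roll":0},{"fingers":1,"linear":[-15,-30,0],"roll":0},{"fingers":1,"linear":[-18,-30,-20],"roll":0},{"fingers":1,"linear":[0,-14,-30],"roll":0},{"fingers":1,"linear":[0,0,-35],"roll":0},{"fingers":1,"linear":[0,0,-35],"roll":0},{"fingers":1,"linear":[0,0,-35],"roll":0},{"fingers":1,"linear":[0,0,-20],"roll":0}]}}

```text
time_s: 8.33
ee_pos: [0.503, -0.1643, 0.1452]
tool_rot: [0.686, -3.061, -0.006]
ft_force: [0.1, 0.7, -1.8]
width: 0.016
grasp_force: 40.0
```

{"name": "drive_tool", "arguments": {"steps": [{"fingers":1,"linear":[0,0,0],"roll":0},{"fingers":1,"linear":[0,0,0],"roll":0}]}}

```text
time_s: 8.5
ee_pos: [0.5046, -0.1648, 0.1487]
tool_rot: [0.687, -3.064, -0.003]
ft_force: [0.6, -1.1, -0.7]
width: 0.0159
grasp_force: 40.0
```

```bash
python3 - <<'E'
from h import *
s=monitor.get_state(); print(s['ft_force'],s['ee_pos'],s['width'])
im=optics.read_camera('top')[:,:,::-1].copy(); 
for p in((155,370),(100,310),(215,362),(180,362)):
    print(p,[px2w('top',p[0]*.64,p[1]*.64,z).round(3)[:2].tolist() for z in(.15,.25,.35)])
# roll fit with looser orange
import h
print({k:v for k,v in rolls(im,dict(A=(.585,-.242,'w'),D=(.459,-.424,'w'))).items()})
hsv=cv2.cvtColor(cv2.imread('pics/raw_t0.png'),cv2.COLOR_BGR2HSV)
for nm,(x,y) in dict(B=(.583,-.352),C=(.479,-.292)).items():
    c=w2px('top',(x,y,.109)); u,v=c.astype(int)
    w=hsv[v-15:v+16,u-15:u+16]; m=((w[...,0]<=19)&(w[...,0]>=13)&(w[...,1]>145)).astype(np.uint8)
    cn=max(cv2.findContours(m,cv2.RETR_EXTERNAL,cv2.CHAIN_APPROX_NONE)[0],key=cv2.contourArea)
    (cx,cy),r=cv2.minEnclosingCircle(cn); e=cv2.fitEllipse(cn); print(nm,r,e,px2w('top',u-15+e[0][0],v-15+e[0][1],.109).round(4))
E
```

```text
[ 0.63719367 -1.08176637 -0.68844553] [ 0.50463434 -0.16478874  0.14865785] 0.015869277357282954
(155, 370) [[0.383, 0.027], [0.388, -0.009], [0.392, -0.046]]
(100, 310) [[0.482, 0.126], [0.477, 0.08], [0.472, 0.034]]
(215, 362) [[0.4, -0.073], [0.402, -0.1], [0.405, -0.128]]
(180, 362) [[0.398, -0.014], [0.401, -0.047], [0.404, -0.08]]
{'A': ([0.588, -0.242], np.float64(2.87)), 'D': ([0.4607, -0.4242], np.float64(3.0))}
B 11.023935317993164 ((15.810132026672363, 15.062227249145508), (20.520246505737305, 20.98666000366211), 29.082483291625977) [ 0.5833 -0.3524  0.109 ]
C 10.79361629486084 ((15.423559188842773, 15.296001434326172), (20.5256290435791, 20.897661209106445), 82.01753234863281) [ 0.4802 -0.2931  0.109 ]
```

{"name": "drive_tool", "arguments": {"steps": [{"fingers":1,"linear":[0,0,-10],"roll":0},{"fingers":1,"linear":[0,0,-8],"roll":0},{"fingers":1,"linear":[0,0,-2],"roll":0},{"fingers":1,"linear":[0,0,-1],"roll":0},{"fingers":1,"linear":[0,0,-1],"roll":0},{"fingers":1,"linear":[0,0,0],"roll":0}]}}

```text
time_s: 9.05
ee_pos: [0.5053, -0.1653, 0.1273]
tool_rot: [-0.687, 3.065, -0.0]
ft_force: [0.2, -0.6, -1.8]
width: 0.0158
grasp_force: 40.0
```

{"name": "drive_tool", "arguments": {"steps": [{"fingers":1,"linear":[0,0,-1],"roll":0},{"fingers":1,"linear":[0,0,0],"roll":0},{"fingers":1,"linear":[0,0,0],"roll":0}]}}

```text
time_s: 9.3
ee_pos: [0.5055, -0.1654, 0.127]
tool_rot: [-0.687, 3.065, -0.001]
ft_force: [-1.6, 1.1, 3.3]
width: 0.0159
grasp_force: 40.0
```

{"name": "drive_tool", "arguments": {"steps": [{"fingers":1,"linear":[0,0,-1],"roll":0},{"fingers":1,"linear":[0,0,0],"roll":0},{"fingers":1,"linear":[0,0,0],"roll":0}]}}

```text
time_s: 9.55
ee_pos: [0.5055, -0.1654, 0.127]
tool_rot: [-0.687, 3.065, -0.001]
ft_force: [-4.5, 1.8, 8.3]
width: 0.016
grasp_force: 40.0
```

{"name": "drive_tool", "arguments": {"steps": [{"fingers":1,"linear":[0,0,1.5],"roll":0},{"fingers":0.3,"linear":[0,0,0],"roll":0},{"fingers":0,"linear":[0,0,0],"roll":0},{"fingers":0,"linear":[0,0,0],"roll":0},{"fingers":0,"linear":[0,0,20],"roll":0},{"fingers":-0.2,"linear":[0,0,30],"roll":0},{"fingers":-0.6,"linear":[0,0,30],"roll":-7},{"fingers":-0.6,"linear":[0,-15,20],"roll":-7},{"fingers":-0.6,"linear":[-5,-20,0],"roll":-7},{"fingers":-0.6,"linear":[-5,-20,0],"roll":-7}], "newtons": 20}}

```text
time_s: 10.38
ee_pos: [0.4963, -0.2211, 0.2291]
tool_rot: [0.082, 3.137, -0.003]
ft_force: [-0.0, 0.6, -1.1]
width: 0.0705
grasp_force: 0.0
```

{"name": "drive_tool", "arguments": {"steps": [{"fingers":-0.6,"linear":[-5,-20,0],"roll":-7},{"fingers":-0.6,"linear":[-5,-20,0],"roll":-7},{"fingers":-0.6,"linear":[-5,-20,0],"roll":-7},{"fingers":-0.6,"linear":[0,-13,0],"roll":-7},{"fingers":-0.6,"linear":[0,0,0],"roll":-7},{"fingers":-0.6,"linear":[0,0,0],"roll":-7},{"fingers":-0.6,"linear":[0,0,0],"roll":-7},{"fingers":-0.6,"linear":[0,0,0],"roll":-7},{"fingers":-0.6,"linear":[0,0,0],"roll":-7},{"fingers":-0.6,"linear":[0,0,0],"roll":0}]}}

```text
time_s: 11.22
ee_pos: [0.4801, -0.2932, 0.2263]
tool_rot: [-1.707, -2.637, -0.0]
ft_force: [-0.2, -0.3, -0.2]
width: 0.076
grasp_force: 0.0
```

```bash
python3 - <<'E'
from h import *
s=monitor.get_state(); print(s['ft_force'],s['ee_pos'],s['q'][5])
snap('top','t2.png',(95,125,305,250),(800,476))
E
```

```text
[-0.22883865 -0.29475091 -0.24145821] [ 0.48011632 -0.29324072  0.22625993] -1.065302468924561
```

View pics/t2.png

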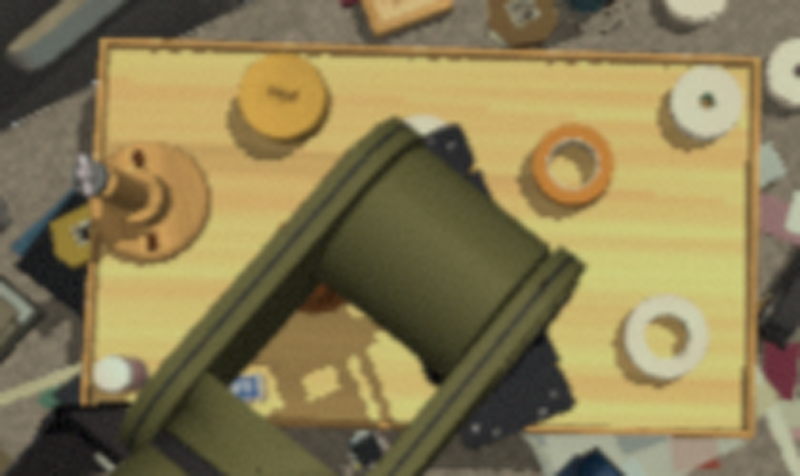

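The tower's foot is clear at (150,200), ribs at (139,158) and (152,242), and the neck tip at (88,172). The cap stands near (323,295), half under the arm, and the remaining rolls are in place. Grasping roll C.

{"name": "drive_tool", "arguments": {"steps": [{"fingers":-0.6,"linear":[0,0,-30],"roll":0},{"fingers":-0.6,"linear":[0,0,-30],"roll":0},{"fingers":-0.6,"linear":[0,0,-30],"roll":0},{"fingers":-0.6,"linear":[0,0,-25],"roll":0},{"fingers":-0.6,"linear":[0,0,-14],"roll":0},{"fingers":-0.6,"linear":[0,0,0],"roll":0},{"fingers":-0.6,"linear":[0,0,0],"roll":0},{"fingers":-0.6,"linear":[0,0,0],"roll":0}]}}

```text
time_s: 11.93
ee_pos: [0.4803, -0.2933, 0.0977]
tool_rot: [1.702, 2.64, -0.0]
ft_force: [0.6, -0.0, 0.1]
width: 0.0763
grasp_force: 0.0
```

```bash
python3 - <<'E'
from h import *
t=lambda u,v,z:px2w('top',95+u/3.81,125+v/3.81,z).round(4)
print('ribs',t(139,158,.1),t(152,242,.1),t(145.5,200,.1),'tip',t(86,170,.245))
im=cv2.imread('pics/raw_t2.png'); h,s,v=cv2.split(cv2.cvtColor(cv2.resize(im,None,fx=4,fy=4,interpolation=cv2.INTER_CUBIC),cv2.COLOR_BGR2HSV))
m=(v<75).astype(np.uint8)
w=m[int(4*(125+130/3.81)):int(4*(125+270/3.81)),int(4*(95+120/3.81)):int(4*(95+200/3.81))]
n,l,st,ce=cv2.connectedComponentsWithStats(w)
for i in range(1,n):
    if st[i,4]>15: 
        U=95+120/3.81+ce[i][0]/4;V=125+130/3.81+ce[i][1]/4
        print(st[i].tolist(),px2w('top',U,V,.1).round(4))
E
```

```text
ribs [ 0.58   -0.0338  0.1   ] [ 0.5181 -0.0464  0.1   ] [ 0.549  -0.0401  0.1   ] tip [ 0.5516 -0.0431  0.245 ]
```

{"name": "drive_tool", "arguments": {"steps": [{"fingers":-0.6,"linear":[0,0,-2],"roll":0},{"fingers":0.0,"linear":[0,0,0],"roll":0},{"fingers":0.0,"linear":[0,0,0],"roll":0},{"fingers":0,"linear":[0,0,0],"roll":0},{"fingers":0,"linear":[0,0,0],"roll":0},{"fingers":0,"linear":[0,0,0],"roll":0},{"fingers":0,"linear":[0,0,10],"roll":0},{"fingers":0,"linear":[0,0,25],"roll":0},{"fingers":0,"linear":[0,0,35],"roll":0},{"fingers":0,"linear":[0,0,35],"roll":0}], "newtons": 20}}

```text
time_s: 12.77
ee_pos: [0.4794, -0.2927, 0.2013]
tool_rot: [-1.703, -2.637, -0.0]
ft_force: [0.3, -0.8, 0.3]
width: 0.0583
grasp_force: 20.0
```

{"name": "drive_tool", "arguments": {"steps": [{"fingers":0,"linear":[0,0,35],"roll":0},{"fingers":0,"linear":[0,15,35],"roll":0},{"fingers":0,"linear":[8,30,35],"roll":0},{"fingers":0,"linear":[10,35,0],"roll":0},{"fingers":0,"linear":[10,35,0],"roll":0},{"fingers":0,"linear":[10,35,0],"roll":0},{"fingers":0,"linear":[10,35,0],"roll":0},{"fingers":0,"linear":[10,35,0],"roll":0},{"fingers":0,"linear":[10.5,33,0],"roll":0},{"fingers":0,"linear":[0,0,0],"roll":0}]}}

```text
time_s: 13.6
ee_pos: [0.5486, -0.0386, 0.3026]
tool_rot: [-1.697, -2.644, -0.004]
ft_force: [-0.8, 0.1, -1.0]
width: 0.0585
grasp_force: 20.0
```

{"name": "drive_tool", "arguments": {"steps": [{"fingers":0,"linear":[0,0,0],"roll":0},{"fingers":0,"linear":[0,0,0],"roll":0},{"fingers":0,"linear":[0,0,0],"roll":0}]}}

```text
time_s: 13.85
ee_pos: [0.5476, -0.0445, 0.3021]
tool_rot: [1.706, 2.638, -0.001]
ft_force: [-0.5, 0.9, -1.2]
width: 0.0586
grasp_force: 20.0
```

```bash
python3 - <<'E'
from h import *
s=monitor.get_state(); print(s['ft_force'],s['ee_pos'],s['q'][5])
snap('side','s3.png',(120,150,270,262),(800,597))
im=optics.read_camera('top')[:,:,::-1].copy(); cv2.imwrite('pics/raw_t3.png',im)
for hi,sm in((15,150),(14,150)): print(capfit('top',im,.5055,-.1654,.35,.085,mask=omask(im,0,hi,sm)))
print(rolls(im,dict(A=(.588,-.242,'w'),D=(.4607,-.4243,'w'))))
E
```

```text
[-0.50329363  0.85645201 -1.17764734] [ 0.54755046 -0.04452645  0.30205947] -0.6010038150975812
([0.507, -0.1626, -0.1113], np.float64(0.144))
([0.5071, -0.1626, -0.2811], np.float64(0.179))
{'A': ([0.5877, -0.2417], np.float64(3.0)), 'D': ([0.4612, -0.4243], np.float64(3.0))}
```

View pics/s3.png

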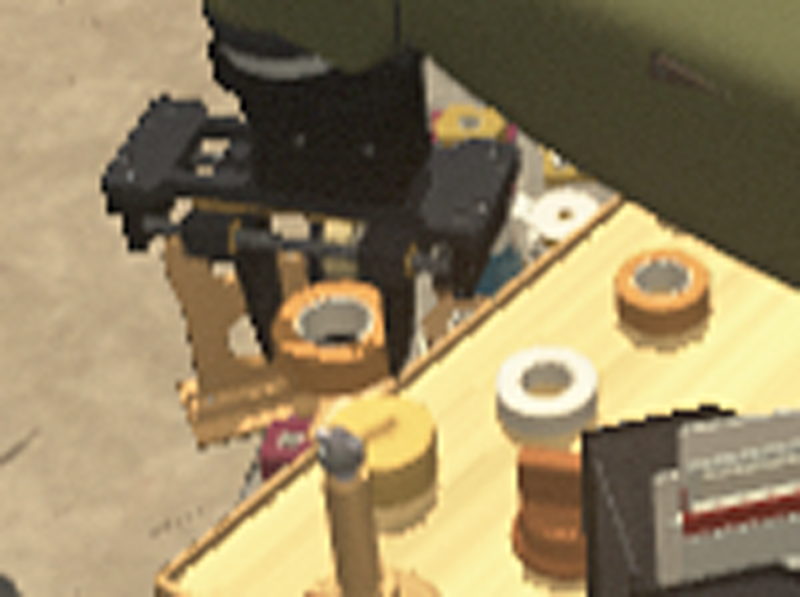

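The roll is held level at (335,335) above the post tip at (340,445). The cap stands at (550,520).

{"name": "drive_tool", "arguments": {"steps": [{"fingers":0,"linear":[1.5,3.5,-15],"roll":0},{"fingers":0,"linear":[0,0,-10],"roll":0},{"fingers":0,"linear":[0,0,0],"roll":0},{"fingers":0,"linear":[0,0,0],"roll":0},{"fingers":0,"linear":[0,0,0],"roll":0}]}}

```text
time_s: 14.37
ee_pos: [0.5493, -0.0405, 0.2771]
tool_rot: [1.706, 2.638, -0.0]
ft_force: [-0.5, -0.2, -0.5]
width: 0.0586
grasp_force: 20.0
```

Down to TCP 0.185 (about 5 mm before the palm would reach the tip), checking the force.

{"name": "drive_tool", "arguments": {"steps": [{"fingers":0,"linear":[0,0,-15],"roll":0},{"fingers":0,"linear":[0,0,-15],"roll":0},{"fingers":0,"linear":[0,0,-15],"roll":0},{"fingers":0,"linear":[0,0,-15],"roll":0},{"fingers":0,"linear":[0,0,0],"roll":0}]}}

```text
time_s: 14.78
ee_pos: [0.5478, -0.0399, 0.214]
tool_rot: [-1.703, -2.635, 0.003]
ft_force: [-0.2, -0.5, -0.7]
width: 0.0586
grasp_force: 20.0
```

{"name": "drive_tool", "arguments": {"steps": [{"fingers":0,"linear":[0,0,-15],"roll":0},{"fingers":0,"linear":[0,0,-15],"roll":0},{"fingers":0,"linear":[0,0,0],"roll":0},{"fingers":0,"linear":[0,0,0],"roll":0}]}}

```text
time_s: 15.12
ee_pos: [0.5493, -0.0401, 0.1873]
tool_rot: [-1.705, -2.638, 0.0]
ft_force: [-0.4, 0.4, -0.2]
width: 0.0586
grasp_force: 20.0
```

{"name": "drive_tool", "arguments": {"steps": [{"fingers":-0.6,"linear":[0,0,0],"roll":0},{"fingers":-0.6,"linear":[0,0,0],"roll":0},{"fingers":-0.6,"linear":[0,0,0],"roll":0},{"fingers":-0.6,"linear":[0,0,20],"roll":0},{"fingers":-0.6,"linear":[0,0,30],"roll":0},{"fingers":-0.6,"linear":[0,0,35],"roll":0},{"fingers":-0.6,"linear":[0,0,25],"roll":0},{"fingers":-0.6,"linear":[3,-25,0],"roll":0},{"fingers":-0.6,"linear":[3,-35,0],"roll":0},{"fingers":-0.6,"linear":[3,-35,0],"roll":0}]}}

```text
time_s: 15.95
ee_pos: [0.559, -0.1356, 0.2992]
tool_rot: [1.7, 2.638, 0.001]
ft_force: [-0.0, -0.1, 0.2]
width: 0.0758
grasp_force: 0.0
```

{"name": "drive_tool", "arguments": {"steps": [{"fingers":-0.6,"linear":[4,-35,0],"roll":0},{"fingers":-0.6,"linear":[4,-35,0],"roll":0},{"fingers":-0.6,"linear":[4,-35,0],"roll":0},{"fingers":-0.6,"linear":[4,-35,0],"roll":0},{"fingers":-0.6,"linear":[4,-35,0],"roll":0},{"fingers":-0.6,"linear":[4,-35,0],"roll":0},{"fingers":-0.6,"linear":[1,-7,-25],"roll":0},{"fingers":-0.6,"linear":[0,0,-25],"roll":0},{"fingers":-0.6,"linear":[0,0,0],"roll":0},{"fingers":-0.6,"linear":[0,0,0],"roll":0}]}}

```text
time_s: 16.78
ee_pos: [0.5826, -0.3516, 0.2454]
tool_rot: [-1.703, -2.636, -0.0]
ft_force: [0.5, 0.2, -0.1]
width: 0.076
grasp_force: 0.0
```

```bash
python3 - <<'E'
from h import *
s=monitor.get_state(); print(s['ft_force'],s['ee_pos'],s['q'][5])
a=optics.read_camera('top')[:,:,::-1].copy(); b=optics.read_camera('side')[:,:,::-1].copy()
cv2.imwrite('pics/raw_t4.png',a)
o=np.hstack([cv2.resize(a[125:250,95:200],(400,476),interpolation=cv2.INTER_CUBIC),cv2.resize(b[190:290,130:214],(400,476),interpolation=cv2.INTER_CUBIC)])
cv2.imwrite('pics/c4.png',o)
E
```

```text
[ 0.47216264  0.24148177 -0.07501903] [ 0.58257028 -0.35163281  0.24535054] -1.0452856572382958
```

View pics/c4.png

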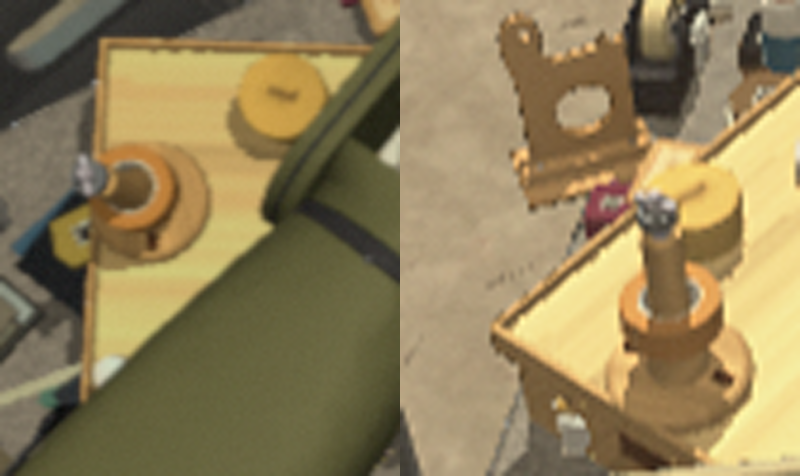

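Roll C lies flat on the pedestal ((133,185) in the left half, (672,310) in the right half). Picking roll B.

{"name": "drive_tool", "arguments": {"steps": [{"fingers":-0.6,"linear":[0.5,-0.5,-35],"roll":0},{"fingers":-0.6,"linear":[0,0,-35],"roll":0},{"fingers":-0.6,"linear":[0,0,-35],"roll":0},{"fingers":-0.6,"linear":[0,0,-28],"roll":0},{"fingers":-0.6,"linear":[0,0,-16],"roll":0},{"fingers":-0.6,"linear":[0,0,0],"roll":0},{"fingers":0,"linear":[0,0,0],"roll":0},{"fingers":0,"linear":[0,0,0],"roll":0},{"fingers":0,"linear":[0,0,0],"roll":0},{"fingers":0,"linear":[0,0,0],"roll":0}]}}

```text
time_s: 17.72
ee_pos: [0.5855, -0.3534, 0.1013]
tool_rot: [1.702, 2.635, -0.0]
ft_force: [0.1, 0.5, 4.3]
width: 0.0589
grasp_force: 20.0
```

{"name": "drive_tool", "arguments": {"steps": [{"fingers":0,"linear":[0,0,0],"roll":0},{"fingers":0,"linear":[0,0,0],"roll":0},{"fingers":0,"linear":[0,0,10],"roll":0},{"fingers":0,"linear":[0,0,30],"roll":0},{"fingers":0,"linear":[0,0,35],"roll":0},{"fingers":0,"linear":[0,0,35],"roll":0},{"fingers":0,"linear":[0,0,35],"roll":0},{"fingers":0,"linear":[0,0,35],"roll":0},{"fingers":0,"linear":[-3,30,5],"roll":0},{"fingers":0,"linear":[-4,35,0],"roll":0}]}}

```text
time_s: 18.55
ee_pos: [0.5779, -0.2894, 0.2885]
tool_rot: [1.704, 2.629, -0.0]
ft_force: [1.6, 0.7, -1.0]
width: 0.0589
grasp_force: 20.0
```

{"name": "drive_tool", "arguments": {"steps": [{"fingers":0,"linear":[-4,35,10],"roll":0},{"fingers":0,"linear":[-4,35,10],"roll":0},{"fingers":0,"linear":[-4,35,0],"roll":0},{"fingers":0,"linear":[-4,35,0],"roll":0},{"fingers":0,"linear":[-4,35,0],"roll":0},{"fingers":0,"linear":[-4,35,0],"roll":0},{"fingers":0,"linear":[-4,32,0],"roll":0},{"fingers":0,"linear":[0,0,0],"roll":0},{"fingers":0,"linear":[0,0,0],"roll":0},{"fingers":0,"linear":[0,0,0],"roll":0}]}}

```text
time_s: 19.38
ee_pos: [0.5488, -0.0458, 0.3033]
tool_rot: [1.704, 2.638, -0.0]
ft_force: [0.5, 0.2, 0.3]
width: 0.0589
grasp_force: 20.0
```

{"name": "drive_tool", "arguments": {"steps": [{"fingers":0,"linear":[0,0,0],"roll":0},{"fingers":0,"linear":[0,0,0],"roll":0},{"fingers":0,"linear":[0,0,0],"roll":0}]}}

```text
time_s: 19.63
ee_pos: [0.5489, -0.0466, 0.3027]
tool_rot: [-1.707, -2.637, 0.0]
ft_force: [-0.1, -0.9, -0.8]
width: 0.0588
grasp_force: 20.0
```

```bash
python3 - <<'E'
from h import *
a=optics.read_camera('top')[:,:,::-1].copy(); b=optics.read_camera('side')[:,:,::-1].copy()
cv2.imwrite('pics/raw_t5.png',a)
o=np.hstack([cv2.resize(a[135:245,145:305],(436,300),interpolation=cv2.INTER_CUBIC),cv2.resize(b[170:270,130:230],(300,300),interpolation=cv2.INTER_CUBIC)])
cv2.imwrite('pics/c5.png',o)
print(rolls(a,dict(A=(.588,-.242,'w'),D=(.4607,-.4243,'w'))))
E
```

```text
{'A': ([0.5875, -0.2415], np.float64(3.0)), 'D': ([0.4607, -0.4233], np.float64(3.0))}
```

View pics/c5.png

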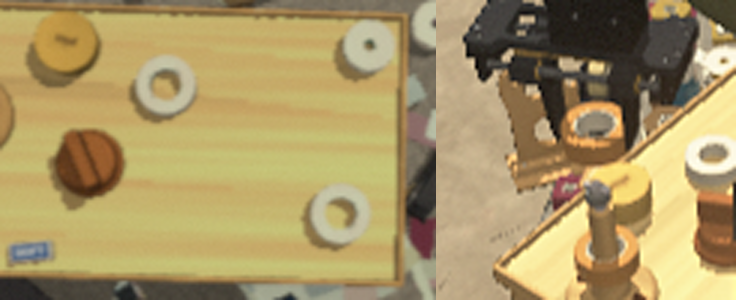

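The cap stands at (88,160) in the left view with its bar running (75,140)-(102,183). White rolls A (165,87) and D (340,215) are unmoved, and roll B is held level above the post.

{"name": "drive_tool", "arguments": {"steps": [{"fingers":0,"linear":[0,6,-10],"roll":0},{"fingers":0,"linear":[0,0,-8],"roll":0},{"fingers":0,"linear":[0,0,0],"roll":0},{"fingers":0,"linear":[0,0,0],"roll":0},{"fingers":0,"linear":[0,0,0],"roll":0}]}}

```text
time_s: 20.15
ee_pos: [0.5487, -0.0394, 0.2845]
tool_rot: [-1.704, -2.639, 0.0]
ft_force: [-0.7, 1.0, -0.7]
width: 0.0589
grasp_force: 20.0
```

```bash
python3 - <<'E'
from h import *
im=cv2.imread('pics/raw_t5.png')
c=w2px('top',(.5055,-.1654,.12)).astype(int); print(c)
R=16; g=im[c[1]-R:c[1]+R,c[0]-R:c[0]+R]
cv2.imwrite('pics/cap5.png',cv2.resize(g,(512,512),interpolation=cv2.INTER_CUBIC))
for hi,sm in((16,150),(15,130)): print(capfit('top',im,.5055,-.1654,.3,.085,mask=omask(im,0,hi,sm)))
E
```

```text
[176 193]
([0.5078, -0.1625, -0.4071], np.float64(0.122))
([0.5071, -0.164, -0.2905], np.float64(0.142))
```

View pics/cap5.png

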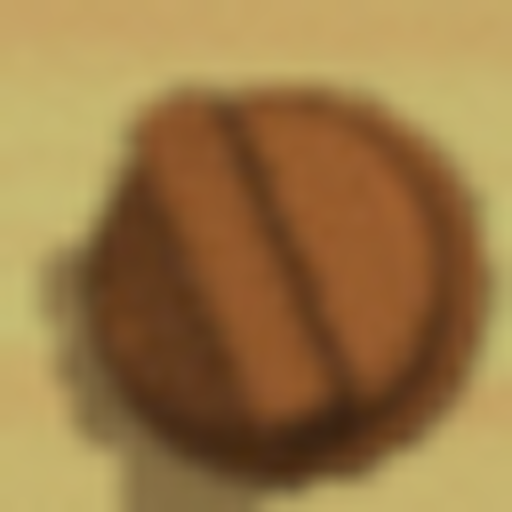

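The cap close-up shows the bar's shadow edge from (225,105) to (345,405), a bar yaw of about 24°. I'll regrip at 24° and then turn to the pin's 12° before seating. Lowering roll B now.

{"name": "drive_tool", "arguments": {"steps": [{"fingers":0,"linear":[0,-1,-20],"roll":0},{"fingers":0,"linear":[0,0,-20],"roll":0},{"fingers":0,"linear":[0,0,-20],"roll":0},{"fingers":0,"linear":[0,0,-20],"roll":0},{"fingers":0,"linear":[0,0,-17],"roll":0},{"fingers":0,"linear":[0,0,0],"roll":0},{"fingers":0,"linear":[0,0,0],"roll":0}]}}

```text
time_s: 20.73
ee_pos: [0.5484, -0.0405, 0.1873]
tool_rot: [-1.704, -2.638, 0.001]
ft_force: [0.9, 0.5, 0.4]
width: 0.0588
grasp_force: 20.0
```

{"name": "drive_tool", "arguments": {"steps": [{"fingers":-0.6,"linear":[0,0,0],"roll":0},{"fingers":-0.6,"linear":[0,0,0],"roll":0},{"fingers":-0.6,"linear":[0,0,0],"roll":0},{"fingers":-0.6,"linear":[0,0,20],"roll":0},{"fingers":-0.6,"linear":[0,0,30],"roll":0},{"fingers":-0.6,"linear":[0,0,35],"roll":0},{"fingers":-0.6,"linear":[0,0,25],"roll":0},{"fingers":-0.6,"linear":[3,-25,0],"roll":0},{"fingers":-0.6,"linear":[6,-35,0],"roll":0},{"fingers":-0.6,"linear":[6,-35,0],"roll":0}]}}

```text
time_s: 21.57
ee_pos: [0.5646, -0.1362, 0.3006]
tool_rot: [1.7, 2.637, 0.002]
ft_force: [-0.3, -1.2, -0.3]
width: 0.0758
grasp_force: 0.0
```

{"name": "drive_tool", "arguments": {"steps": [{"fingers":-0.6,"linear":[6,-35,0],"roll":0},{"fingers":-0.6,"linear":[6,-35,0],"roll":0},{"fingers":-0.6,"linear":[6,-30,-20],"roll":0},{"fingers":-0.6,"linear":[6,-6,-30],"roll":0},{"fingers":-0.6,"linear":[0,0,-30],"roll":0},{"fingers":-0.6,"linear":[0,0,0],"roll":0},{"fingers":-0.6,"linear":[0,0,0],"roll":0},{"fingers":-0.6,"linear":[0,0,0],"roll":0}]}}

```text
time_s: 22.23
ee_pos: [0.5886, -0.2416, 0.2202]
tool_rot: [1.703, 2.637, 0.0]
ft_force: [0.4, 1.2, 0.3]
width: 0.0761
grasp_force: 0.0
```

```bash
python3 - <<'E'
from h import *
a=optics.read_camera('top')[:,:,::-1].copy(); b=optics.read_camera('side')[:,:,::-1].copy()
o=np.hstack([cv2.resize(a[125:250,95:200],(400,476),interpolation=cv2.INTER_CUBIC),cv2.resize(b[190:290,130:214],(400,476),interpolation=cv2.INTER_CUBIC)])
cv2.imwrite('pics/c6.png',o)
E
```

```text
(no output)
```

View pics/c6.png

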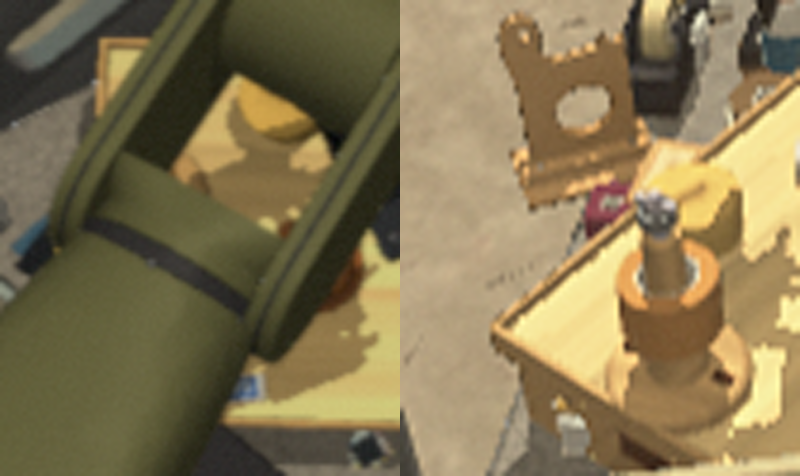

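Two rolls lie flat on the post ((670,300) in the right half). Picking roll A.

{"name": "drive_tool", "arguments": {"steps": [{"fingers":-0.65,"linear":[0,0,-35],"roll":0},{"fingers":-0.65,"linear":[0,0,-35],"roll":0},{"fingers":-0.65,"linear":[0,0,-30],"roll":0},{"fingers":-0.65,"linear":[0,0,-18],"roll":0},{"fingers":-0.65,"linear":[0,0,0],"roll":0},{"fingers":-0.65,"linear":[0,0,0],"roll":0},{"fingers":-0.65,"linear":[0,0,0],"roll":0}]}}

```text
time_s: 22.92
ee_pos: [0.5896, -0.2422, 0.1032]
tool_rot: [1.702, 2.635, 0.001]
ft_force: [0.4, 0.2, 1.2]
width: 0.0788
grasp_force: 0.0
```

{"name": "drive_tool", "arguments": {"steps": [{"fingers":-0.65,"linear":[0,0,-4],"roll":0},{"fingers":-0.65,"linear":[0,0,0],"roll":0},{"fingers":0,"linear":[0,0,0],"roll":0},{"fingers":0,"linear":[0,0,0],"roll":0},{"fingers":0,"linear":[0,0,0],"roll":0},{"fingers":0,"linear":[0,0,0],"roll":0},{"fingers":0,"linear":[0,0,0],"roll":0}]}}

```text
time_s: 23.5
ee_pos: [0.588, -0.2416, 0.0962]
tool_rot: [1.705, 2.638, 0.0]
ft_force: [-0.7, 0.6, 1.9]
width: 0.0607
grasp_force: 20.0
```

{"name": "drive_tool", "arguments": {"steps": [{"fingers":0,"linear":[0,0,10],"roll":0},{"fingers":0,"linear":[0,0,30],"roll":0},{"fingers":0,"linear":[0,0,35],"roll":0},{"fingers":0,"linear":[0,0,35],"roll":0},{"fingers":0,"linear":[0,0,35],"roll":0},{"fingers":0,"linear":[0,0,35],"roll":0},{"fingers":0,"linear":[-5,25,25],"roll":0},{"fingers":0,"linear":[-6,30,0],"roll":0},{"fingers":0,"linear":[-6,30,0],"roll":0},{"fingers":0,"linear":[-6,30,0],"roll":0}]}}

```text
time_s: 24.33
ee_pos: [0.5645, -0.1256, 0.3023]
tool_rot: [1.705, 2.637, 0.001]
ft_force: [0.9, 0.7, -1.6]
width: 0.0611
grasp_force: 20.0
```

{"name": "drive_tool", "arguments": {"steps": [{"fingers":0,"linear":[-6,30,0],"roll":0},{"fingers":0,"linear":[-5,30,0],"roll":0},{"fingers":0,"linear":[-5,26,0],"roll":0},{"fingers":0,"linear":[0,0,0],"roll":0},{"fingers":0,"linear":[0,0,0],"roll":0},{"fingers":0,"linear":[0,0,0],"roll":0},{"fingers":0,"linear":[0,0,0],"roll":0}]}}

```text
time_s: 24.92
ee_pos: [0.5489, -0.0414, 0.3009]
tool_rot: [1.706, 2.638, -0.0]
ft_force: [-0.3, -0.6, -1.1]
width: 0.0606
grasp_force: 20.0
```

```bash
python3 - <<'E'
from h import *
a=optics.read_camera('top')[:,:,::-1].copy(); cv2.imwrite('pics/raw_t7.png',a)
print(rolls(a,dict(D=(.4607,-.4243,'w'))))
print(capfit('top',a,.5055,-.1654,.3,.085,mask=omask(a,0,16,150)))
p=cv2.imread('pics/raw_t5.png'); d=cv2.absdiff(a,p).max(2)[140:240,160:300]>40; n,l,st,ce=cv2.connectedComponentsWithStats(d.astype(np.uint8)); print([(s.tolist()) for s in st[1:] if s[4]>20])
E
```

```text
{'D': ([0.4612, -0.4243], np.float64(3.0))}
([0.5077, -0.1625, -0.3694], np.float64(0.121))
[[33, 15, 23, 25, 334]]
```

{"name": "drive_tool", "arguments": {"steps": [{"fingers":0,"linear":[0,1,-20],"roll":0},{"fingers":0,"linear":[0,0,-20],"roll":0},{"fingers":0,"linear":[0,0,-20],"roll":0},{"fingers":0,"linear":[0,0,-20],"roll":0},{"fingers":0,"linear":[0,0,-20],"roll":0},{"fingers":0,"linear":[0,0,-6],"roll":0},{"fingers":0,"linear":[0,0,0],"roll":0},{"fingers":0,"linear":[0,0,0],"roll":0}]}}

```text
time_s: 25.63
ee_pos: [0.5491, -0.0401, 0.1953]
tool_rot: [1.706, 2.638, -0.0]
ft_force: [0.7, 0.3, -0.9]
width: 0.0606
grasp_force: 20.0
```

{"name": "drive_tool", "arguments": {"steps": [{"fingers":-0.6,"linear":[0,0,0],"roll":0},{"fingers":-0.6,"linear":[0,0,0],"roll":0},{"fingers":-0.6,"linear":[0,0,0],"roll":0},{"fingers":-0.6,"linear":[0,0,20],"roll":0},{"fingers":-0.6,"linear":[0,0,30],"roll":0},{"fingers":-0.6,"linear":[0,0,35],"roll":0},{"fingers":-0.65,"linear":[0,0,20],"roll":0},{"fingers":-0.65,"linear":[-3,-25,0],"roll":0},{"fingers":-0.65,"linear":[-8,-35,0],"roll":0},{"fingers":-0.65,"linear":[-8,-35,0],"roll":0}]}}

```text
time_s: 26.47
ee_pos: [0.5302, -0.135, 0.3019]
tool_rot: [1.7, 2.638, 0.001]
ft_force: [0.7, 0.2, -0.2]
width: 0.0784
grasp_force: 0.0
```

{"name": "drive_tool", "arguments": {"steps": [{"fingers":-0.65,"linear":[-8,-35,0],"roll":0},{"fingers":-0.65,"linear":[-8,-35,0],"roll":0},{"fingers":-0.65,"linear":[-8,-35,0],"roll":0},{"fingers":-0.65,"linear":[-8,-35,0],"roll":0},{"fingers":-0.65,"linear":[-8,-35,0],"roll":0},{"fingers":-0.65,"linear":[-8,-35,0],"roll":0},{"fingers":-0.65,"linear":[-8,-35,0],"roll":0},{"fingers":-0.65,"linear":[-8,-35,0],"roll":0},{"fingers":-0.65,"linear":[-5,-9,-35],"roll":0},{"fingers":-0.65,"linear":[0,0,-35],"roll":0}]}}

```text
time_s: 27.3
ee_pos: [0.461, -0.428, 0.2332]
tool_rot: [1.705, 2.629, -0.004]
ft_force: [0.2, 0.5, -1.6]
width: 0.0782
grasp_force: 0.0
```

{"name": "drive_tool", "arguments": {"steps": [{"fingers":-0.65,"linear":[0,0,0],"roll":0},{"fingers":-0.65,"linear":[0,0,0],"roll":0},{"fingers":-0.65,"linear":[0,0,0],"roll":0}]}}

```text
time_s: 27.55
ee_pos: [0.4616, -0.4238, 0.2321]
tool_rot: [1.703, 2.637, -0.001]
ft_force: [0.5, 0.6, 0.7]
width: 0.0783
grasp_force: 0.0
```

{"name": "drive_tool", "arguments": {"steps": [{"fingers":-0.65,"linear":[-0.5,-0.5,-35],"roll":0},{"fingers":-0.65,"linear":[0,0,-35],"roll":0},{"fingers":-0.65,"linear":[0,0,-35],"roll":0},{"fingers":-0.65,"linear":[0,0,-20],"roll":0},{"fingers":-0.65,"linear":[0,0,-7],"roll":0},{"fingers":-0.65,"linear":[0,0,0],"roll":0},{"fingers":-0.65,"linear":[0,0,0],"roll":0},{"fingers":-0.65,"linear":[0,0,-2],"roll":0},{"fingers":-0.65,"linear":[0,0,0],"roll":0}]}}

```text
time_s: 28.3
ee_pos: [0.4616, -0.4252, 0.0987]
tool_rot: [1.702, 2.635, -0.002]
ft_force: [0.6, 0.3, 0.1]
width: 0.0786
grasp_force: 0.0
```

{"name": "drive_tool", "arguments": {"steps": [{"fingers":0,"linear":[0,0,0],"roll":0},{"fingers":0,"linear":[0,0,0],"roll":0},{"fingers":0,"linear":[0,0,0],"roll":0},{"fingers":0,"linear":[0,0,0],"roll":0},{"fingers":0,"linear":[0,0,0],"roll":0}]}}

```text
time_s: 28.72
ee_pos: [0.4604, -0.4242, 0.0963]
tool_rot: [1.705, 2.638, -0.0]
ft_force: [-0.5, 0.7, 2.7]
width: 0.06
grasp_force: 20.0
```

{"name": "drive_tool", "arguments": {"steps": [{"fingers":0,"linear":[0,0,10],"roll":0},{"fingers":0,"linear":[0,0,30],"roll":0},{"fingers":0,"linear":[0,0,35],"roll":0},{"fingers":0,"linear":[0,0,35],"roll":0},{"fingers":0,"linear":[0,0,35],"roll":0},{"fingers":0,"linear":[4,20,35],"roll":0},{"fingers":0,"linear":[7,30,25],"roll":0},{"fingers":0,"linear":[8,35,0],"roll":0},{"fingers":0,"linear":[8,35,0],"roll":0},{"fingers":0,"linear":[8,35,0],"roll":0}]}}

```text
time_s: 29.55
ee_pos: [0.4954, -0.2677, 0.3023]
tool_rot: [1.705, 2.636, 0.0]
ft_force: [0.4, -0.4, -2.0]
width: 0.0604
grasp_force: 20.0
```

{"name": "drive_tool", "arguments": {"steps": [{"fingers":0,"linear":[8,35,0],"roll":0},{"fingers":0,"linear":[8,35,0],"roll":0},{"fingers":0,"linear":[8,35,0],"roll":0},{"fingers":0,"linear":[8,35,0],"roll":0},{"fingers":0,"linear":[8,35,0],"roll":0},{"fingers":0,"linear":[8,32,0],"roll":0},{"fingers":0,"linear":[5.5,22,0],"roll":0},{"fingers":0,"linear":[0,0,0],"roll":0},{"fingers":0,"linear":[0,0,0],"roll":0},{"fingers":0,"linear":[0,0,0],"roll":0}]}}

```text
time_s: 30.38
ee_pos: [0.5486, -0.0405, 0.301]
tool_rot: [1.705, 2.639, -0.001]
ft_force: [0.5, -0.2, -0.4]
width: 0.0604
grasp_force: 20.0
```

{"name": "drive_tool", "arguments": {"steps": [{"fingers":0,"linear":[0,0,0],"roll":0},{"fingers":0,"linear":[0,0,0],"roll":0}]}}

```text
time_s: 30.55
ee_pos: [0.5486, -0.0412, 0.3009]
tool_rot: [1.707, 2.637, -0.0]
ft_force: [1.4, 0.1, -0.3]
width: 0.0603
grasp_force: 20.0
```

```bash
python3 - <<'E'
from h import *
a=optics.read_camera('top')[:,:,::-1].copy(); cv2.imwrite('pics/raw_t8.png',a)
b=optics.read_camera('side')[:,:,::-1].copy()
print(capfit('top',a,.5055,-.1654,.3,.085,mask=omask(a,0,16,150)))
o=np.hstack([cv2.resize(a[135:245,145:305],(436,300),interpolation=cv2.INTER_CUBIC),cv2.resize(b[180:280,130:230],(364,300),interpolation=cv2.INTER_CUBIC)])
cv2.imwrite('pics/c8.png',o)
E
```

```text
([0.5072, -0.1633, -0.4277], np.float64(0.119))
```

View pics/c8.png

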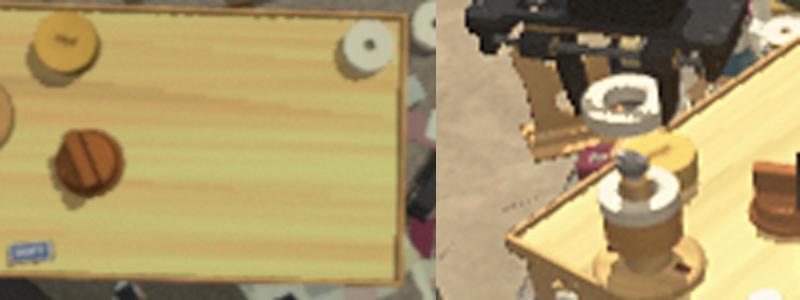

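The board holds no more rolls; three are stacked flat ((640,215)), the fourth is held at (620,105), and the cap is still at (88,162).

{"name": "drive_tool", "arguments": {"steps": [{"fingers":0,"linear":[0,0.5,-20],"roll":0},{"fingers":0,"linear":[0,0,-20],"roll":0},{"fingers":0,"linear":[0,0,-20],"roll":0},{"fingers":0,"linear":[0,0,-20],"roll":0},{"fingers":0,"linear":[0,0,-7],"roll":0},{"fingers":0,"linear":[0,0,0],"roll":0},{"fingers":0,"linear":[0,0,0],"roll":0}]}}

```text
time_s: 31.23
ee_pos: [0.5489, -0.0399, 0.2142]
tool_rot: [1.705, 2.638, -0.0]
ft_force: [0.3, -1.1, -0.3]
width: 0.0602
grasp_force: 20.0
```

{"name": "drive_tool", "arguments": {"steps": [{"fingers":-0.6,"linear":[0,0,0],"roll":0},{"fingers":-0.6,"linear":[0,0,0],"roll":0},{"fingers":-0.6,"linear":[0,0,0],"roll":0},{"fingers":-0.6,"linear":[0,0,20],"roll":0},{"fingers":-0.6,"linear":[0,0,30],"roll":0},{"fingers":-0.6,"linear":[0,0,35],"roll":0},{"fingers":0,"linear":[0,-20,0],"roll":7},{"fingers":0,"linear":[-8,-25,0],"roll":7},{"fingers":0,"linear":[-12,-25,0],"roll":7},{"fingers":0,"linear":[-12,-25,0],"roll":7}]}}

```text
time_s: 32.07
ee_pos: [0.5168, -0.1354, 0.3002]
tool_rot: [1.004, 2.974, -0.0]
ft_force: [0.6, -0.2, -0.0]
width: 0.0545
grasp_force: 0.0
```

{"name": "drive_tool", "arguments": {"steps": [{"fingers":0,"linear":[-11.5,-30,0],"roll":7},{"fingers":0,"linear":[0,0,0],"roll":7},{"fingers":0,"linear":[0,0,0],"roll":7},{"fingers":0,"linear":[0,0,0],"roll":7},{"fingers":0,"linear":[0,0,0],"roll":7},{"fingers":0,"linear":[0,0,-20],"roll":7},{"fingers":0,"linear":[0,0,-30],"roll":7},{"fingers":0,"linear":[0,0,-30],"roll":7},{"fingers":0,"linear":[0,0,-30],"roll":6.8},{"fingers":0,"linear":[0,0,0],"roll":0}]}}

```text
time_s: 32.9
ee_pos: [0.5019, -0.163, 0.1826]
tool_rot: [0.683, -3.058, -0.01]
ft_force: [-1.6, 1.4, -0.9]
width: 0.0477
grasp_force: 0.0
```

{"name": "drive_tool", "arguments": {"steps": [{"fingers":0,"linear":[0,0,0],"roll":0},{"fingers":0,"linear":[0,0,0],"roll":0}]}}

```text
time_s: 33.07
ee_pos: [0.5064, -0.165, 0.1912]
tool_rot: [-0.678, 3.065, -0.003]
ft_force: [0.4, -0.0, 0.3]
width: 0.0475
grasp_force: 0.0
```

{"name": "drive_tool", "arguments": {"steps": [{"fingers":0,"linear":[-0.5,0,-25],"roll":0},{"fingers":0,"linear":[0,0,-25],"roll":0},{"fingers":0,"linear":[0,0,-12],"roll":0},{"fingers":0,"linear":[0,0,0],"roll":0},{"fingers":0.5,"linear":[0,0,0],"roll":0},{"fingers":1,"linear":[0,0,0],"roll":0},{"fingers":1,"linear":[0,0,0],"roll":0},{"fingers":1,"linear":[0,0,0],"roll":0},{"fingers":1,"linear":[0,0,0],"roll":0},{"fingers":1,"linear":[0,0,0],"roll":0}], "newtons": 40}}

```text
time_s: 33.9
ee_pos: [0.5053, -0.1647, 0.1278]
tool_rot: [-0.681, 3.066, -0.001]
ft_force: [-0.5, 0.1, 1.4]
width: 0.0159
grasp_force: 40.0
```

{"name": "drive_tool", "arguments": {"steps": [{"fingers":1,"linear":[0,0,10],"roll":0},{"fingers":1,"linear":[0,0,30],"roll":0},{"fingers":1,"linear":[0,0,35],"roll":0},{"fingers":1,"linear":[0,0,35],"roll":0},{"fingers":1,"linear":[0,0,35],"roll":0},{"fingers":1,"linear":[0,0,35],"roll":-4},{"fingers":1,"linear":[10,30,0],"roll":-4},{"fingers":1,"linear":[11,30,0],"roll":-4},{"fingers":1,"linear":[11,32,0],"roll":-1},{"fingers":1,"linear":[11,32,0],"roll":0}]}}

```text
time_s: 34.73
ee_pos: [0.5479, -0.0394, 0.3076]
tool_rot: [-0.328, 3.124, -0.0]
ft_force: [1.1, -0.0, -1.2]
width: 0.0159
grasp_force: 40.0
```

{"name": "drive_tool", "arguments": {"steps": [{"fingers":1,"linear":[0,0,0],"roll":0},{"fingers":1,"linear":[0,0,0],"roll":0},{"fingers":1,"linear":[0,0,0],"roll":0},{"fingers":1,"linear":[0,0,0],"roll":0}]}}

```text
time_s: 35.07
ee_pos: [0.5475, -0.0414, 0.3069]
tool_rot: [0.329, -3.124, 0.0]
ft_force: [-1.6, 0.2, -2.2]
width: 0.016
grasp_force: 40.0
```

```bash
python3 - <<'E'
from h import *
s=monitor.get_state(); print(s['ft_force'],s['wrist_torque'],s['ee_pos'],s['q'][5],s['width'])
b=optics.read_camera('side')[:,:,::-1].copy(); a=optics.read_camera('top')[:,:,::-1].copy()
cv2.imwrite('pics/raw_s9.png',b);cv2.imwrite('pics/raw_t9.png',a)
E
```

```text
[-1.55093929  0.19872651 -2.24935884] [ 0.07823775 -0.12530395 -0.01969798] [ 0.54745467 -0.04139953  0.3068712 ] -1.953404064948447 0.01599488769987178
```

{"name": "drive_tool", "arguments": {"steps": [{"fingers":1,"linear":[1.5,1,-8],"roll":0},{"fingers":1,"linear":[0,0,-8],"roll":0},{"fingers":1,"linear":[0,0,0],"roll":0},{"fingers":1,"linear":[0,0,0],"roll":0},{"fingers":1,"linear":[0,0,0],"roll":0}]}}

```text
time_s: 35.58
ee_pos: [0.5491, -0.0396, 0.2904]
tool_rot: [0.33, -3.124, -0.0]
ft_force: [-0.5, 0.3, -0.8]
width: 0.0158
grasp_force: 40.0
```

{"name": "drive_tool", "arguments": {"steps": [{"fingers":1,"linear":[0,0,-2],"roll":0},{"fingers":1,"linear":[0,0,-2],"roll":0},{"fingers":1,"linear":[0,0,-2],"roll":0},{"fingers":1,"linear":[0,0,0],"roll":0},{"fingers":1,"linear":[0,0,0],"roll":0}]}}

```text
time_s: 36.0
ee_pos: [0.5492, -0.0395, 0.2846]
tool_rot: [0.33, -3.124, -0.0]
ft_force: [0.3, -0.2, -0.9]
width: 0.0157
grasp_force: 40.0
```

```bash
python3 -c "
from h import *
s=monitor.get_state(); print(s['ft_force'],s['wrist_torque'],s['tool_rot'],s['width'],s['ee_pos'])"
```

```text
[ 0.28513287 -0.15962591 -0.89778336] [ 0.15907563 -0.12976055  0.07431812] [ 3.30460665e-01 -3.12385696e+00 -1.37295051e-04] 0.01573829716458673 [ 0.54922097 -0.03945985  0.28463386]
```

{"name": "drive_tool", "arguments": {"steps": [{"fingers":1,"linear":[0,-0.5,-2],"roll":0},{"fingers":1,"linear":[0,0,-2],"roll":0},{"fingers":1,"linear":[0,0,-2],"roll":0},{"fingers":1,"linear":[0,0,0],"roll":0},{"fingers":1,"linear":[0,0,0],"roll":0}]}}

```text
time_s: 36.42
ee_pos: [0.5492, -0.04, 0.2785]
tool_rot: [0.33, -3.124, -0.0]
ft_force: [-0.0, 0.1, -1.5]
width: 0.0161
grasp_force: 40.0
```

```bash
python3 -c "
from h import *
s=monitor.get_state(); print(s['ft_force'],s['wrist_torque'],s['tool_rot'],s['width'],s['ee_pos'])"
```

```text
[-0.03740879  0.12362244 -1.51932226] [ 0.1769042  -0.07803228  0.00821595] [ 3.30342347e-01 -3.12378558e+00 -1.94215576e-04] 0.016054605569471084 [ 0.54919281 -0.0399804   0.27854486]
```

The pin is through the slot with no side load. Pressing down.

{"name": "drive_tool", "arguments": {"steps": [{"fingers":1,"linear":[0,0,-3],"roll":0},{"fingers":1,"linear":[0,0,-3],"roll":0},{"fingers":1,"linear":[0,0,-3],"roll":0},{"fingers":1,"linear":[0,0,-3],"roll":0},{"fingers":1,"linear":[0,0,-2.5],"roll":0},{"fingers":1,"linear":[0,0,0],"roll":0},{"fingers":1,"linear":[0,0,0],"roll":0}]}}

```text
time_s: 37.0
ee_pos: [0.5496, -0.0401, 0.2654]
tool_rot: [-0.33, 3.123, -0.001]
ft_force: [-1.3, -0.1, 4.8]
width: 0.0158
grasp_force: 40.0
```

```bash
python3 -c "
from h import *
s=monitor.get_state(); print(s['ft_force'],s['wrist_torque'],s['tool_rot'],s['width'],s['ee_pos'])"
```

```text
[-1.27693978 -0.14654862  4.75083829] [0.1395171  0.11098894 0.03949118] [-3.30216744e-01  3.12280012e+00 -6.41719565e-04] 0.01582705577570218 [ 0.54963855 -0.04006957  0.26536156]
```

{"name": "drive_tool", "arguments": {"steps": [{"fingers":1,"linear":[0,0,-1],"roll":0},{"fingers":1,"linear":[0,0,0],"roll":-7},{"fingers":1,"linear":[0,0,0],"roll":-7},{"fingers":1,"linear":[0,0,0],"roll":-7},{"fingers":1,"linear":[0,0,0],"roll":-7},{"fingers":1,"linear":[0,0,0],"roll":-7},{"fingers":1,"linear":[0,0,0],"roll":-7},{"fingers":1,"linear":[0,0,0],"roll":-7},{"fingers":1,"linear":[0,0,0],"roll":-7},{"fingers":1,"linear":[0,0,0],"roll":-7}]}}

```text
time_s: 37.83
ee_pos: [0.5501, -0.0402, 0.2649]
tool_rot: [1.358, 2.83, 0.001]
ft_force: [0.7, -0.1, 5.1]
width: 0.0156
grasp_force: 40.0
```

{"name": "drive_tool", "arguments": {"steps": [{"fingers":1,"linear":[0,0,0],"roll":-4},{"fingers":1,"linear":[0,0,0],"roll":0},{"fingers":1,"linear":[0,0,0],"roll":0}]}}

```text
time_s: 38.08
ee_pos: [0.55, -0.04, 0.2648]
tool_rot: [1.448, 2.785, 0.002]
ft_force: [-0.2, 0.6, 6.1]
width: 0.0158
grasp_force: 40.0
```

```bash
python3 -c "
from h import *
s=monitor.get_state(); print(s['ft_force'],s['wrist_torque'],s['tool_rot'],s['width'],s['ee_pos'])"
```

```text
[-0.22800681  0.64197937  6.14429519] [ 0.10001848 -0.05083676 -0.00490475] [1.44795567e+00 2.78521057e+00 1.70872433e-03] 0.015752453736551607 [ 0.55003498 -0.04002862  0.26482822]
```

{"name": "drive_tool", "arguments": {"steps": [{"fingers":1,"linear":[0,0,0],"roll":-4},{"fingers":1,"linear":[0,0,0],"roll":0},{"fingers":1,"linear":[0,0,0],"roll":0}]}}

```text
time_s: 38.33
ee_pos: [0.5499, -0.0398, 0.2648]
tool_rot: [1.544, 2.734, 0.002]
ft_force: [0.5, 1.6, 6.7]
width: 0.0157
grasp_force: 40.0
```

```bash
python3 -c "
from h import *
s=monitor.get_state(); print(s['ft_force'],s['wrist_torque'],s['tool_rot'],s['width'],s['ee_pos'])"
```

```text
[0.534119   1.63635812 6.74608721] [0.32068221 0.0286226  0.01589165] [1.54444474e+00 2.73370677e+00 2.37620349e-03] 0.01569998432069193 [ 0.54986822 -0.03975526  0.26484464]
```

{"name": "drive_tool", "arguments": {"steps": [{"fingers":1,"linear":[0,0,0],"roll":-4},{"fingers":1,"linear":[0,0,0],"roll":0},{"fingers":1,"linear":[0,0,0],"roll":0}]}}

```text
time_s: 38.58
ee_pos: [0.5498, -0.0395, 0.2648]
tool_rot: [1.639, 2.679, 0.003]
ft_force: [-1.4, 0.8, 5.9]
width: 0.016
grasp_force: 40.0
```

```bash
python3 -c "
from h import *
s=monitor.get_state(); print(s['ft_force'],s['wrist_torque'],s['tool_rot'],s['width'],s['ee_pos'])"
```

```text
[-1.38552212  0.78975428  5.93522964] [0.41209203 0.13757986 0.06970992] [1.63865197 2.67892106 0.0029567 ] 0.015955762348471375 [ 0.54977839 -0.03947883  0.26483758]
```

{"name": "drive_tool", "arguments": {"steps": [{"fingers":1,"linear":[0,0,0],"roll":-4},{"fingers":1,"linear":[0,0,0],"roll":0},{"fingers":1,"linear":[0,0,0],"roll":0}]}}

```text
time_s: 38.83
ee_pos: [0.5498, -0.0394, 0.2648]
tool_rot: [1.73, 2.621, 0.003]
ft_force: [-0.7, 0.8, 6.7]
width: 0.0159
grasp_force: 40.0
```

```bash
python3 -c "
from h import *
s=monitor.get_state(); print(s['ft_force'],s['wrist_torque'],s['tool_rot'],s['width'],s['ee_pos'])"
```

```text
[-0.67951748  0.79576299  6.66609356] [0.41761478 0.142889   0.42890182] [1.72973823 2.6210125  0.002961  ] 0.015852521056409663 [ 0.5498013  -0.03944294  0.26483988]
```

{"name": "drive_tool", "arguments": {"steps": [{"fingers":1,"linear":[0,0,0],"roll":-1.5},{"fingers":1,"linear":[0,0,0],"roll":0},{"fingers":1,"linear":[0,0,2],"roll":0},{"fingers":1,"linear":[0,0,2],"roll":0},{"fingers":1,"linear":[0,0,1.5],"roll":0},{"fingers":1,"linear":[0,0,0],"roll":0},{"fingers":1,"linear":[0,0,0],"roll":0}]}}

```text
time_s: 39.42
ee_pos: [0.5496, -0.0394, 0.2652]
tool_rot: [-1.764, -2.598, -0.002]
ft_force: [7.8, 1.7, -10.0]
width: 0.0158
grasp_force: 40.1
```

```bash
python3 -c "
from h import *
s=monitor.get_state(); print(s['ft_force'],s['wrist_torque'],s['tool_rot'],s['width'],s['ee_pos'])"
```

```text
[ 7.78830453  1.6855379  -9.99159133] [ 0.29375193 -1.61773821  0.66692383] [-1.76394529e+00 -2.59805906e+00 -1.61309184e-03] 0.01577074501212589 [ 0.5496351  -0.03939059  0.26518467]
```

Pulling against stop friction, since the leftover twist jams it; I'll ease the twist.

{"name": "drive_tool", "arguments": {"steps": [{"fingers":1,"linear":[0,0,-3],"roll":0},{"fingers":1,"linear":[0,0,0],"roll":3},{"fingers":1,"linear":[0,0,0],"roll":0},{"fingers":1,"linear":[0,0,0],"roll":0}]}}

```text
time_s: 39.75
ee_pos: [0.5496, -0.0395, 0.2653]
tool_rot: [-1.699, -2.642, -0.002]
ft_force: [3.8, 2.8, -3.1]
width: 0.016
grasp_force: 40.0
```

```bash
python3 -c "
from h import *
s=monitor.get_state(); print(s['ft_force'],s['wrist_torque'],s['tool_rot'],s['width'],s['ee_pos'])"
```

```text
[ 3.76630258  2.77534428 -3.14755912] [ 0.6812616  -0.96450911  0.28898256] [-1.69888918e+00 -2.64235266e+00 -2.11147554e-03] 0.016005436899033068 [ 0.54955934 -0.03950287  0.26532241]
```

{"name": "drive_tool", "arguments": {"steps": [{"fingers":1,"linear":[0,0,0],"roll":2},{"fingers":1,"linear":[0,0,0],"roll":0},{"fingers":1,"linear":[0,0,1],"roll":0},{"fingers":1,"linear":[0,0,0],"roll":0}]}}

```text
time_s: 40.08
ee_pos: [0.5493, -0.0396, 0.2666]
tool_rot: [-1.653, -2.671, -0.001]
ft_force: [2.6, 4.4, -1.6]
width: 0.0158
grasp_force: 40.0
```

```bash
python3 -c "
from h import *
s=monitor.get_state(); print(s['ft_force'],s['wrist_torque'],s['tool_rot'],s['width'],s['ee_pos'])"
```

```text
[ 2.64673667  4.37467907 -1.63067723] [ 0.84377901 -0.81971093  0.13352818] [-1.65293646e+00 -2.67090029e+00 -1.31373535e-03] 0.01583496283342419 [ 0.54930186 -0.03962483  0.26661322]
```

{"name": "drive_tool", "arguments": {"steps": [{"fingers":1,"linear":[0.5,1,1.5],"roll":0},{"fingers":1,"linear":[0,0,1.5],"roll":0},{"fingers":1,"linear":[0,0,0],"roll":0},{"fingers":1,"linear":[0,0,0],"roll":0}]}}

```text
time_s: 40.42
ee_pos: [0.5494, -0.0395, 0.2697]
tool_rot: [-1.652, -2.671, 0.002]
ft_force: [1.7, 0.1, -3.1]
width: 0.0159
grasp_force: 40.0
```

```bash
python3 -c "
from h import *
s=monitor.get_state(); print(s['ft_force'],s['wrist_torque'],s['tool_rot'],s['width'],s['ee_pos'])"
```

```text
[ 1.66728331  0.09910214 -3.0751736 ] [ 0.00373155 -0.29671862  0.15296931] [-1.65180225e+00 -2.67147467e+00  2.29445629e-03] 0.01586446772497269 [ 0.54935492 -0.03945548  0.26974958]
```

{"name": "drive_tool", "arguments": {"steps": [{"fingers":0.5,"linear":[0,0,0],"roll":0},{"fingers":0.2,"linear":[0,0,0],"roll":0},{"fingers":0,"linear":[0,0,0],"roll":0},{"fingers":0,"linear":[0,0,0],"roll":0},{"fingers":0,"linear":[0,0,20],"roll":0},{"fingers":0,"linear":[0,0,30],"roll":0},{"fingers":0,"linear":[0,0,30],"roll":0},{"fingers":0,"linear":[0,-30,10],"roll":0},{"fingers":0,"linear":[0,-40,0],"roll":0},{"fingers":0,"linear":[0,-40,0],"roll":0}]}}

```text
time_s: 41.25
ee_pos: [0.5502, -0.1498, 0.3624]
tool_rot: [1.646, 2.671, 0.001]
ft_force: [-0.2, -0.3, -0.4]
width: 0.0476
grasp_force: 0.0
```

{"name": "drive_tool", "arguments": {"steps": [{"fingers":0,"linear":[0,-40,0],"roll":0},{"fingers":0,"linear":[0,-40,0],"roll":0},{"fingers":0,"linear":[0,-40,0],"roll":0},{"fingers":0,"linear":[0,-40,0],"roll":0},{"fingers":0,"linear":[0,-40,0],"roll":0},{"fingers":0,"linear":[0,-40,0],"roll":0},{"fingers":0,"linear":[0,-40,0],"roll":0},{"fingers":0,"linear":[0,0,0],"roll":0}]}}

```text
time_s: 41.92
ee_pos: [0.5481, -0.4353, 0.3577]
tool_rot: [-1.659, -2.666, 0.004]
ft_force: [0.0, 1.0, -1.1]
width: 0.0478
grasp_force: 0.0
```

```bash
python3 - <<'E'
from h import *
a=optics.read_camera('top')[:,:,::-1].copy(); b=optics.read_camera('side')[:,:,::-1].copy()
print(capfit('side',b,.549,-.0405,-1.06,.228,mask=omask(b,0,15,130)),capfit('side',b,.549,-.0405,-1.06,.233,mask=omask(b,0,15,130)))
o=np.hstack([cv2.resize(a[125:250,95:200],(400,476),interpolation=cv2.INTER_CUBIC),cv2.resize(b[190:290,130:214],(400,476),interpolation=cv2.INTER_CUBIC)])
cv2.imwrite('pics/c10.png',o)
E
```

```text
([0.5503, -0.0416, -0.9815], np.float64(0.118)) ([0.5466, -0.0384, -0.968], np.float64(0.128))
```

View pics/c10.png

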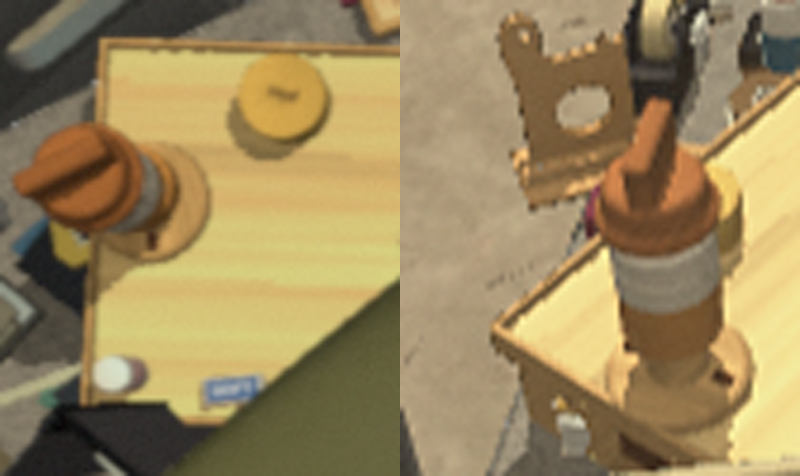

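The cap sits straight and locked above the four stacked rolls ((85,178) in the left half, (660,200) in the right half). The tin, vial and eraser are where they were. Handing in.

```bash
python3 -c "
from rig import job_done
print(job_done())"
```

```text
the job is handed in; nothing more can be done
None
```

I've handed the job in: all four rolls lie flat on the post, the cap is back over the cross pin and locked, and the tin, spool, vial and eraser were left alone; it took about 42 s of the 210 s allowed.

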